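# Tray up a knife and ratchet-checked forceps in a plant lab

## Robot

A 7-joint arm with a two-finger parallel gripper is mounted at the origin on the work surface. World frame = base frame: x ahead of the robot, y to its left, z up, the work surface at z = 0. Lengths are in mm, angles in degrees, forces in N, time in s.
With the tool pointing down it reaches from about 400 to 875 mm from the base axis. Payload 6.5 kg.
Tool frame: the origin (TCP) lies on the centre line of the jaws, within the pads' length; the fingertips stand bot.tip_extent ahead of it and the grasp point (between the pads) lies 3 mm ahead of it (bot.tip_extent is the distance from the TCP to the fingertips, in mm); z points along the fingers, y is the line along which they close (so a half turn about z gives the same grasp; the last joint's range is limited). The gripper opens to 85 mm and grips with 20 to 120 N. Pads are 22 mm wide; open, the fingers measure 114 mm over their backs; the gripper's body (76 mm by 85 mm) begins 54 mm behind the grasp point. The pads swing forward as they close: fully open they stand 13 mm farther back than shut.
Start: joints at [-68.423, 30.733, -0.252, 88.115, 0.149, 61.152, -4.079], TCP at [278.5, 587.306, 253.29] pointing down, gripper open.
Joint ranges: [-154.64, 154.64], [-21.42, 123.67], [-72.66, 72.17], [13.99, 137.28], [-74.86, 254.86], [10.95, 109.41], [-158.01, 158.01]. Speed limits (degrees/s): [136.94, 136.94, 180, 180, 180, 180, 180].

## Interface

Orientations are given as a 3x3 rotation matrix whose columns are the frame's x, y, z axes.
In Python, from cell import bot, eyes, finish_job gives the robot as it stands.
- The arm moves only by the tool carry_out, never from a script. Its argument "plan" is one flat list of numbers, 5 for each row, row after row: the shift along the world's x, y, z in mm, then the turn about the world's z in degrees, then the gripper command: -1 is fully open, 1 is shut, values between are in proportion. A call has 1 to 12 rows; each row is the pose to reach, as a shift and turn from the pose commanded when the call began; what a row does not reach only later rows make up. A row lasts 1/12 s, in which the tool goes at most 41.7 mm and 7.16 degrees, less where a joint would pass 70% of its speed; a pose out of reach is approached as far as the arm can. A call with a gripper value outside its range is refused whole. The fingers move at their own pace and stop on an object; "grip_force" is the grip in N (left out, the last holds). Time passes only in rows, so rows that repeat a pose let the fingers close. It gives the time, the measured TCP pose, the force, the opening and the grip force at its end, in the units of the state.
- bot.read_state(): the state, without advancing time (a new reading comes with each control period).
- eyes.camera(name): name is "side" or "top" or "wrist"; returns a dict with "frame" (420x560x3 uint8, red, green, blue), "range_z" (420x560 float32, mm along the optical axis (not along the pixel's ray), 0 where there is no reading), "mtx" (3x3 intrinsics, pixels), "eye" and "rotation" of the camera in the world; the wrist camera has in their place "mount" (4x4, takes a point from camera to tool coordinates, whose origin is the TCP and whose axes are the flange's). Camera axes: x right, y down, z forward; pixel columns grow to the right and rows downward; lengths in mm; the calibration is good to about 2 mm. A picture is of the moment at which its call begins: read the wrist's pose just before it.
- finish_job(): hands the job in; it is judged then, once.
The state is a dict: "t": time; "qpos": joint angles; "qd": joint speeds; "effort": joint torques, N m; "position": TCP position; "orientation": TCP orientation; "force": force on the tool from outside, world axes, zero at the start; "torque": the same for the moment, N m; "opening": opening from 0.0 (shut) to 1.0 (fully open); "grasp_force": force on a finger pad.
Only numpy, scipy, OpenCV 4.12 (cv2) and the standard library are available. Lean on these libraries where they do the work, as an engineer would, in place of code of your own. Each camera call takes 0.05 s, during which the arm holds its last target. There are 200 camera calls.

## Task

Tray up for the steriliser: the flat knife lies across the tray, so lay it fully down in its own slot, and check the ratchet of the locking forceps in the sloping holder - squeeze its handles until the ratchet catches and take the gripper off so that it holds by itself, then, still in the holder, press the sprung finger ring sideways (down, away from the ratchet bar) so that it unlocks and springs fully open. Then draw the forceps out and lay it, open and flat, ratchet bar up, fully down in its cut-out. Set things down gently, drop nothing, and leave everything else on the bench where it is.

Things in the scene. Friction and masses are not known exactly. Their poses are not given: they have to be found in the camera images.
- forceps_mid (a point): Centre of the box lock (steel block 50 x 18 x 9 mm along x, y, z; x -26 to +24) of the locking forceps, 213 mm long, 0.17 kg. +x runs to the jaw tips (x = 72 mm), -x to the finger rings; z is normal to the flat, ratchet bar on the +z face; y across. To carry it, pinch the box lock across y near x = -4 mm: part of the fixed half, so this does not move the handles.
- fixed_ring (a point): Centre of the ring of the FIXED handle, at (-128, 16.5, 0) mm in the forceps frame (axes alike). Round shank 6.4 mm thick from (-22, 5.5) by (-78, 8.5) to the ring. Both rings: 26 mm outside, 14 mm inside, 6 mm thick. Its ratchet bar lies across at x -109 to -101, y -15 to 15 mm, top at z = 9.5 mm.
- thumb_ring (a point): Centre of the ring of the MOVING handle; moves with it. Forceps frame: (-128, -16.5) mm shut, about (-121, -43) open. The last 60 mm of this handle is springy along z: pressing the ring 8 to 12 mm towards the forceps' -z (2 to 5 N, stop at 14 mm) unhooks the ratchet; moving the pressed ring outwards (-y) too helps it spring open. Axes as the forceps, turned with the handle.
- squeeze_point (a point): Midway between the two shanks, at (-64, 0, 0) mm in the forceps frame (axes alike): squeeze here across y. Over the shanks it is 35 mm wide open (y = +11 to -24 mm) and 22 mm shut (+11 to -11). 5 N moves it, 10 to 15 N shut it; 20 to 40 N on a finger does no harm.
- handle (a joint): Moving handle, hinged at x = -14 mm of the forceps: 0 = sprung fully open, 0.24 rad = shut. The ratchet's first tooth catches when pushed past about 0.16 (then rests near 0.13), the second when shut fully (rests near 0.22). Not caught, a spring opens it to 0.
- jaw_tip (a point): Tip of the fixed jaw, at (72, -3, 0) mm in the forceps frame (axes alike), hidden in the holder at the start. The moving jaw crosses to the +y side: with the handles open its tip reaches y = +27 mm.
- holder_seat (a point): Place of forceps_mid when home in the holder, 105 mm above the table. Axes: z up, +x level, the way the handles stick out. The forceps slopes 32 degrees from level: jaws low towards the robot, handles high, away from the robot, in free air; its z leans 32 degrees from vertical towards the robot. The holder is fixed, on a 110 x 100 mm foot under its sleeve.
- holder_mouth (a point): Centre of the mouth of the holder's white sloping sleeve, which encloses the forceps from x = +16 mm to the jaw tips. Inside 45 mm wide (forceps y -12.5 to +32.5) and 10 mm high, outside 55 x 19 mm. Draw the forceps out along its own -x by 65 mm or more before lifting. Axes as holder_seat.
- pocket (a point): Place of forceps_mid when the forceps lies home in its cut-out in the fixed black tray, 20.5 mm above the table; axes as the forceps must have (x to jaw tips, z up). Tray: x -157 to 97, y -74 to 120 mm, 27 mm high. Cut-out: 11 mm deep (floor 16 mm above the table; 12 mm beyond x = -90), 4 to 6 mm to spare round the open forceps.
- tongue (a point): Top centre of the tongue in the cut-out that goes between the two open rings (31 mm along x, 19 mm along y, as high as the tray), so only the open forceps goes down. Finger wells lie on both sides of the box lock's place (pocket x -30 to 20, y 5 to 44 mm either side), down to 4 mm above the table.
- knife_mid (a point): Grip point, half-way up, of a flat steel knife: handle 90 x 14 x 7 mm (x -55 to +35 mm), blunt blade 6 mm wide, 4 mm thick on to x = +80 mm, 60 g; underside flat. x runs to the blade's tip, z up. It lies on top of the tray (27 mm above the table), across the forceps' cut-out.
- slot (a point): Place of knife_mid when the knife lies home in its own narrow slot in the tray, 19.5 mm above the table; axes as the knife must have. Slot floor 16 mm, rim 27 mm above the table. It is 22 mm wide for the handle and 13 mm for the blade, so the knife goes down only one way round. Finger wells (x -22 to 22, y to 28 mm either side) go deeper. At (-40, 84) mm in the pocket's axes.
- bottle_mid (a point): Centre of a white bottle, 60 mm diameter, 160 mm high, beside the holder. Leave it.
- jar_mid (a point): Centre of a glass jar, 72 mm diameter, 100 mm high, between holder and tray. Leave it.
- dish_mid (a point): Centre of a closed glass dish, 60 mm diameter, 14 mm high, on the table below the forceps' handles. Leave it.
- pot_mid (a point): A point 30 mm up the axis of a black plant pot, 68 mm diameter, 60 mm high, with seedlings to about 150 mm. Leave it.
- bowl_mid (a point): Centre of a white bowl, 90 mm diameter, 45 mm high. Leave it.
- weight_mid (a point): Centre of a brass weight, 32 mm diameter, 35 mm high. Leave it.

How it is judged (in metres and radians):
On the way, in this order (a step that is already met when the one before it is completed fails the run):
1. the forceps, in its holder, stays locked by its ratchet with the gripper off it (value of joint handle above 0.1 rad and contact force between the fingers and forceps below 0.1 N and distance between forceps_mid and holder_seat below 0.03 m), for 0.3 s.
2. still in its holder, it is unlocked and its handles have sprung open (value of joint handle below 0.03 rad and distance between forceps_mid and holder_seat below 0.03 m), for 0.1 s.
At the end, for the whole second after the job is handed in: Both at rest, fully down: the knife in its slot (within 9 mm level, 4 mm high, 0.12 rad, flat to 0.1 rad) and the forceps in its cut-out (box lock within 9 mm level, 4 mm high, 0.09 rad; flat to 0.07 rad with the ratchet bar up), unlocked with the handle joint below 0.03 rad (horizontal distance between forceps_mid and pocket below 0.009 m and z of forceps_mid in the frame of pocket between -0.004 and 0.004 m and angle between the x axis of forceps_mid and the x axis of pocket, either way round below 0.09 rad and angle between forceps_mid's own z axis and vertical below 0.07 rad and value of joint handle below 0.03 rad and linear speed of each of forceps, knife below 0.02 m/s and horizontal distance between knife_mid and slot below 0.009 m and z of knife_mid in the frame of slot below 0.004 m and angle between the x axis of knife_mid and the x axis of slot, either way round below 0.12 rad and angle between knife_mid's own z axis and vertical below 0.1 rad); the robot touches nothing.
It fails at once if a bystander (bottle, jar, dish, pot, bowl, weight) is pushed more than 25 mm (distance of any of bottle_mid, jar_mid, dish_mid, pot_mid, bowl_mid, weight_mid from where it was at the start of the episode above 0.025 m).
It fails at once if a bystander is tipped over (angle between any of bottle_mid, jar_mid, dish_mid, pot_mid, bowl_mid, weight_mid's own z axis and vertical above 0.5 rad).
It fails at once if the forceps is dropped (falls at more than 0.6 m/s with no finger on it) (contact force between the fingers and forceps below 0.01 N and linear speed of forceps above 0.6 m/s).
It fails at once if the knife is dropped (falls at more than 0.6 m/s with no finger on it) (contact force between the fingers and knife below 0.01 N and linear speed of knife above 0.6 m/s).
It also fails if it takes over 72 s, if anything falls off the work surface, if the arm or the gripper's body presses on something with over 40 N, if the wrist force passes 120 N, or if a joint passes its speed limit or range.

## Working session

There is one attempt and no reset: what is moved stays moved. The work goes in short steps, Python scripts to look and compute and a tool call to move; the robot and the scene stay as the last step left them, time stands still between calls to the robot, and variables do not carry over. Pictures are saved under pics/ and viewed, at most 10 in all, crops included, and the job is handed in when it is done.

Besides the shell and the picture viewer there is one more tool, called after "Request:" by a JSON object that holds its "api" and its "payload". carry_out: Moves the arm, as the interface text tells. Its arguments: {"type":"object","properties":{"plan":{"type":"array"},"grip_force":{"type":"number"}},"required":["plan"]}

```bash
mkdir -p pics; ls
cat > h.py <<'E'
import numpy as np, cv2
from cell import bot, eyes
def shot(name):
    s=bot.read_state(); c=eyes.camera(name)
    if name=="wrist":
        T=np.eye(4);T[:3,:3]=s["orientation"];T[:3,3]=s["position"]
        M=T@np.array(c["mount"]);c["rotation"]=M[:3,:3];c["eye"]=M[:3,3]
    return c
def px(c,u,v,z=None):
    K=np.array(c["mtx"]);R=np.array(c["rotation"]);e=np.array(c["eye"])
    d=R@np.linalg.inv(K)@np.array([u,v,1.])
    if z is None:
        r=np.median(c["range_z"][int(v)-1:int(v)+2,int(u)-1:int(u)+2]); return e+d*r
    return e+d*(z-e[2])/d[2]
def save(c,n,crop=None,k=1):
    im=c["frame"][:,:,::-1]
    if crop: im=im[crop[1]:crop[3],crop[0]:crop[2]]
    cv2.imwrite("pics/"+n,cv2.resize(im,None,fx=k,fy=k,interpolation=cv2.INTER_CUBIC))
def keep(c,n): np.save("pics/"+n,c,allow_pickle=True)
E
python3 - <<'E'
from h import *
for n in("top","side"):
    c=shot(n);keep(c,n);save(c,n+".png",k=1.4);print(n,c["eye"],c["rotation"],c["mtx"])
print(bot.read_state(),bot.tip_extent)
E
```

```text
pics
top [ 367.12227676  -45.70041758 1380.02958012] [[-0.01496914 -0.98725466  0.15844292]
 [-0.99985997  0.01359407 -0.00975892]
 [ 0.00748065 -0.15856682 -0.98731991]] [[511.72107237   0.         275.88143225]
 [  0.         511.72107237 210.52855969]
 [  0.           0.           1.        ]]
side [ -31.19756419 -690.0672868   851.69976099] [[ 0.74274894 -0.41743311  0.5235204 ]
 [-0.66953284 -0.47126938  0.57413496]
 [ 0.00705619 -0.77695223 -0.62952001]] [[439.16308542   0.         282.99248151]
 [  0.         439.16308542 210.40797253]
 [  0.           0.           1.        ]]
{'t': 0.1, 'qpos': array([-68.42113547,  30.77287205,  -0.25379853,  88.16418154,
         0.14803565,  61.15323924,  -4.07943541]), 'qd': array([ 0.05894011, -0.10675125,  0.04002194, -0.14280038, -0.06045486,
       -0.04909792,  0.01023999]), 'effort': array([ 3.14217381e-03, -5.84560382e+01,  1.05221786e+00, -2.59773624e+01,
        1.26453696e-02,  4.52728680e-03, -3.33844035e-06]), 'position': array([278.30196985, 586.81739795, 252.50979954]), 'orientation': array([[-9.03570192e-01,  4.28439701e-01, -5.74939561e-04],
       [ 4.28440073e-01,  9.03569017e-01, -1.46113582e-03],
       [-1.06511020e-04, -1.56656592e-03, -9.99998767e-01]]), 'force': array([0.44052319, 0.16917991, 0.32363755]), 'torque': array([ 0.03796451, -0.08190113,  0.03654236]), 'grasp_force': 0.0, 'opening': 0.9984464653973874} 22.0
```

View pics/top.png

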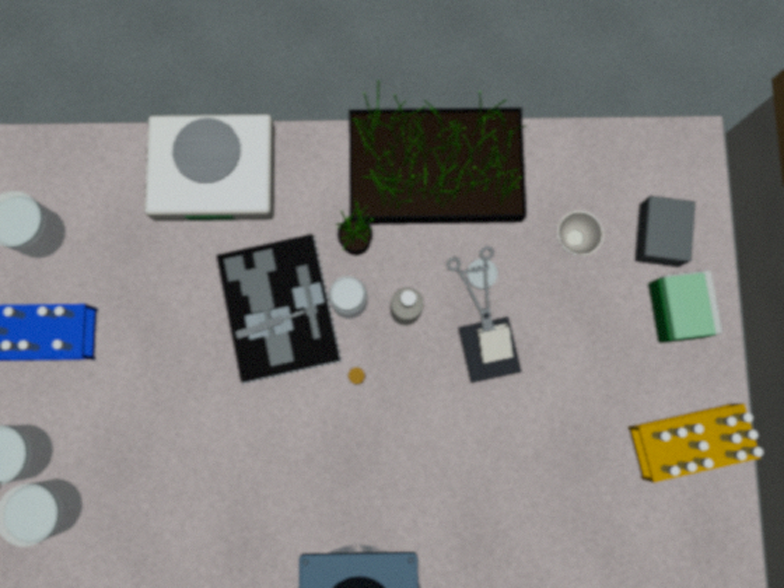

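View pics/side.png

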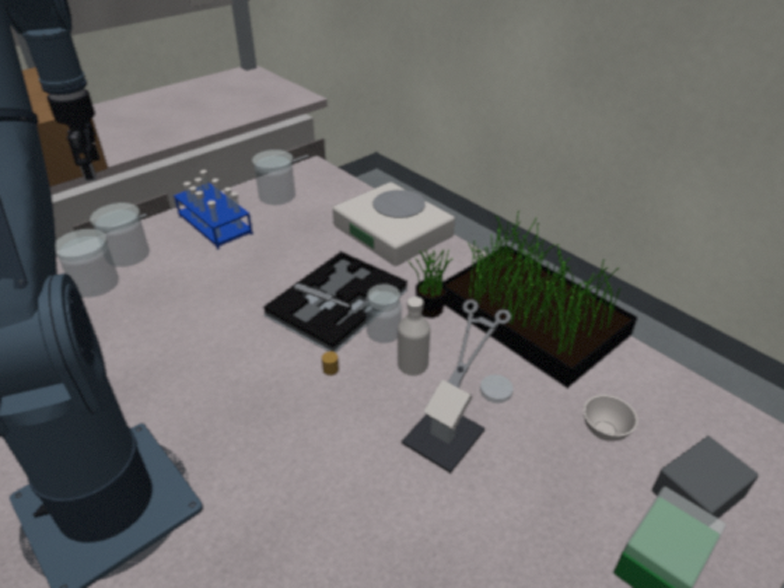

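The top view shows the tray at about (280,310), the knife across it and its slot to the right. The forceps in its holder is at (485,310), with the dish under the rings and the bottle, jar, pot, weight and bowl standing near. I'll enlarge it for measuring.

Run:
```python
from h import *
c=np.load("pics/top.npy",allow_pickle=True).item()
a=c["frame"][160:280,148:250];b=c["frame"][165:285,310:380]
cv2.imwrite("pics/tc.png",cv2.resize(np.hstack([a,b])[:,:,::-1],None,fx=4.5,fy=4.5,interpolation=cv2.INTER_CUBIC))
for n,(u,v) in dict(bottle=(408,298),jar=(348,292),pot=(354,235),bowl=(580,232),weight=(357,375),dish=(482,272)).items():
    print(n,px(c,u/1.4,v/1.4).round())
```

```text
bottle [556. -95. 162.]
jar [578.  11. 101.]
pot [694.   0.  62.]
bowl [ 707. -443.    8.]
weight [432.  -2.  35.]
dish [ 628. -245.   18.]
```

View pics/tc.png

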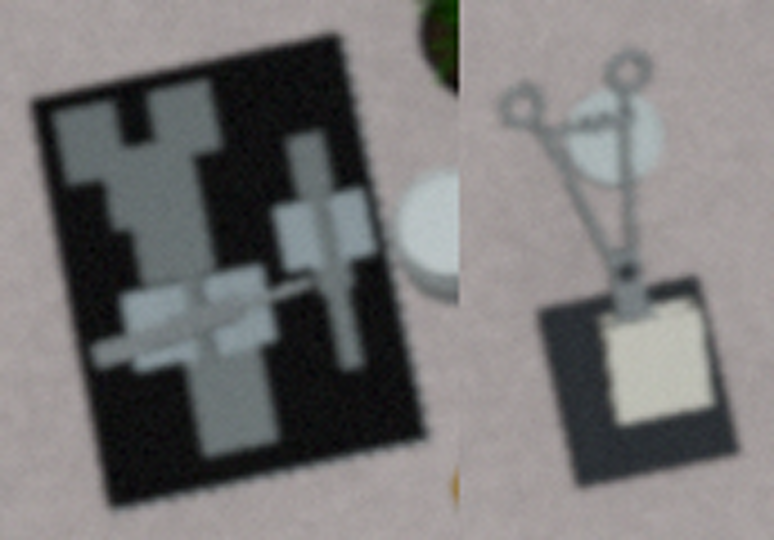

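Run:
```python
from h import *
c=np.load("pics/top.npy",allow_pickle=True).item()
L=lambda X,Y,z=None:px(c,148+X/4.5,160+Y/4.5,z).round(1)
R=lambda X,Y,z=None:px(c,310+(X-459)/4.5,165+Y/4.5,z).round(1)
P=np.array([L(*p,27)[:2] for p in[(33,100),(338,38),(427,435),(110,505)]])
print(P, "depth z",[L(*p)[2] for p in[(60,250),(330,400),(150,450)]])
Q=np.array([[-157,-74],[-157,120],[97,120],[97,-74]],float)
A=Q-Q.mean(0);B=P-P.mean(0)
th=np.arctan2((A[:,0]*B[:,1]-A[:,1]*B[:,0]).sum(),(A*B).sum())
Rm=np.array([[np.cos(th),-np.sin(th)],[np.sin(th),np.cos(th)]]);t=P.mean(0)-Rm@Q.mean(0)
print("pocket yaw",np.degrees(th),"t",t,"res",(P-(Q@Rm.T+t)).round(1),"slot",Rm@[-40,84]+t)
k0,k1=L(97,352,31),L(312,285,31);print("knife",k0,k1,np.linalg.norm(k1-k0),np.degrees(np.arctan2(*(k1-k0)[1::-1])))
print("foot",[R(*p,0) for p in[(540,312),(698,280),(738,452),(582,487)]])
print("lock",R(630,285),R(630,285,108),"pivot",R(627,268),"fring",R(627,70,175),R(627,50),"tring",R(522,107,175), "sleeve mouth ends",R(603,315),R(702,300),R(622,420),R(713,405))
```

```text
[[666.  264.9]
 [701.8  82.3]
 [462.2  29.8]
 [424.1 214.7]] depth z [np.float64(27.3), np.float64(27.7), np.float64(28.3)]
pocket yaw -168.20621379923904 t [529.45734568 164.30776316] res [[-2.  -3.9]
 [-5.9  3.4]
 [ 3.2  2.8]
 [ 4.7 -2.2]] slot [585.78167897  90.2566357 ]
knife [513.4 223.1  31. ] [551.3  97.   31. ] 131.6723964997979 -73.27158064256655
foot [array([ 521.2, -199.8,    0. ]), array([ 539.3, -296. ,    0. ]), array([ 435.5, -315.5,    0. ]), array([ 416.1, -221.5,    0. ])]
lock [ 523.1 -237.7  112.2] [ 523.6 -238.3  108. ] pivot [ 531.4 -235.1  121.1] fring [ 631.3 -230.9  175. ] [ 641.5 -230.8  178.5] tring [ 611.8 -174.   175. ] sleeve mouth ends [ 508.9 -225.1   90.4] [ 526.6 -297.1    4.2] [ 450.8 -236.1   74.1] [ 462.8 -299.3   13.7]
```

Request:
{"api": "carry_out", "payload": {"plan": [240,-420,20,-48,-1,240,-420,20,-48,-1,240,-420,20,-48,-1,240,-420,20,-48,-1,240,-420,20,-48,-1,240,-420,20,-48,-1,240,-420,20,-48,-1,240,-420,20,-48,-1,240,-420,20,-48,-1,240,-420,20,-48,-1,240,-420,20,-48,-1,240,-420,20,-48,-1]}}

```text
t: 1.1
position: [520.2, 162.4, 273.5]
orientation: [[-0.282, 0.959, 0.001], [0.959, 0.282, -0.002], [-0.002, 0.0, -1.0]]
force: [-0.5, -0.4, -0.2]
opening: 0.999
grasp_force: 0.0
```

Run:
```python
from h import *
s=bot.read_state();print(s["t"],s["position"],s["qpos"],s["qd"].max(),np.degrees(np.arctan2(s["orientation"][1,1],s["orientation"][0,1])))
c=shot("wrist");keep(c,"w1");save(c,"w1.png",k=1.4);print(c["mount"],c["mtx"])
```

```text
1.1 [520.15663065 162.35293806 273.51737699] [-37.10866125  19.61413623  18.85493845 103.94805424  -7.25156024
  57.6080753    0.99784789] 33.33254617164787 16.376635567514494
[[ 6.98292790e-04 -9.63671560e-01 -2.67089191e-01  6.74916421e+01]
 [ 9.99999643e-01  7.99820949e-04 -2.71340674e-04  7.15761044e-01]
 [ 4.75106821e-04 -2.67088906e-01  9.63671775e-01 -1.19733041e+02]
 [ 0.00000000e+00  0.00000000e+00  0.00000000e+00  1.00000000e+00]] [[305.71043958   0.         279.97756619]
 [  0.         305.71043958 212.07872594]
 [  0.           0.           1.        ]]
```

View pics/w1.png

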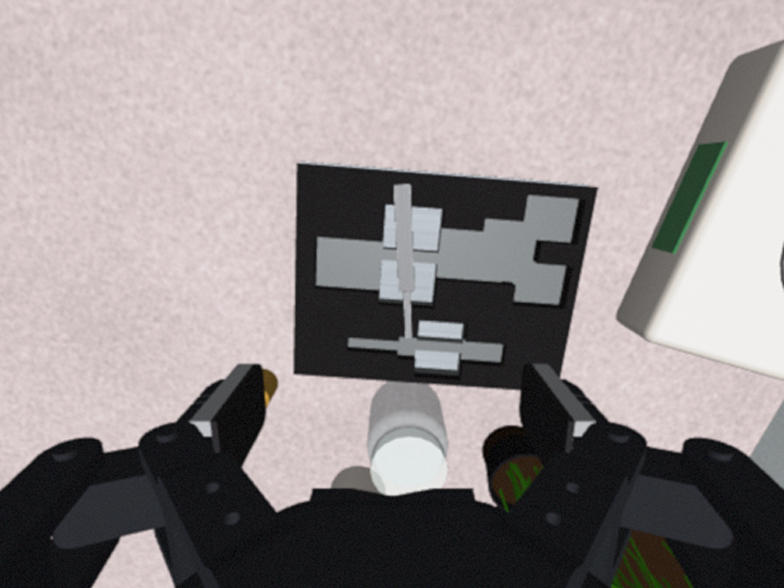

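```bash
cat >> h.py <<'E'
def fit(P,Q):
    P=np.array(P)[:,:2];Q=np.array(Q,float);A=Q-Q.mean(0);B=P-P.mean(0)
    th=np.arctan2((A[:,0]*B[:,1]-A[:,1]*B[:,0]).sum(),(A*B).sum())
    Rm=np.array([[np.cos(th),-np.sin(th)],[np.sin(th),np.cos(th)]]);t=P.mean(0)-Rm@Q.mean(0)
    return np.degrees(th),t,Rm,(P-(Q@Rm.T+t)).round(1)
E
python3 - <<'E'
from h import *
c=np.load("pics/w1.npy",allow_pickle=True).item()
L=lambda X,Y,z=None:px(c,X/1.4,Y/1.4,z).round(1)
th,t,Rm,r=fit([L(298,164,27),L(596,187,27),L(562,388,27),L(294,373,27)],[[97,-74],[-157,-74],[-157,120],[97,120]])
print(th,t,r,"slot",Rm@[-40,84]+t)
print("slot ends",L(502,352,16),L(348,343,16), "depths",L(310,200)[2],L(402,220),L(404,270))
print("knife",L(402,184,34),L(409,338,31),L(406,291,34))
s=bot.read_state();print(s["position"],s["qd"].round(1))
E
```

```text
-167.35247871314343 [531.7920254  167.32333861] [[ 4.1 -2.4]
 [-2.8 -6. ]
 [-1.5  4.6]
 [ 0.2  3.8]] slot [589.21346324  94.11966059]
slot ends [646.9 104.   16. ] [504.4  71.5  16. ] depths 26.4 [519.3 197.1  32.8] [533.2 157.1  33.5]
knife [510.9 224.9  34. ] [555.9  97.9  31. ] [540.2 139.9  34. ]
[522.26263197 157.99999207 273.84401716] [-3.  -0.8 -1.4  1.2  0.6 -0.2 -7.4]
```

The wrist view shows the knife handle from (402,184) to (406,291) with its tip at (409,338), and the slot from (348,343) to (502,352). That agrees with the top view to about 3 mm, so I go above the knife.

Request:
{"api": "carry_out", "payload": {"plan": [10,5,-60,2,0,10,5,-100,2,0,10,5,-140,2,0,10,5,-173,2,0,10,5,-173,2,0,10,5,-173,2,0,10,5,-173,2,0], "grip_force": 30}}

```text
t: 1.73
position: [529.2, 172.6, 101.5]
orientation: [[-0.319, 0.948, 0.001], [0.948, 0.319, 0.0], [-0.0, 0.001, -1.0]]
force: [0.5, 0.9, 0.1]
opening: 0.499
grasp_force: 0.0
```

Run:
```python
from h import *
c=shot("wrist");keep(c,"w2");save(c,"w2.png",k=1.4)
s=bot.read_state();print(s["t"],s["position"],s["qd"].round(1),np.degrees(np.arctan2(s["orientation"][1,1],s["orientation"][0,1])))
```

```text
1.7833 [530.07961466 172.85420961 102.54328306] [-0.1 -1.1  0.3 -0.4 -0.1 -0.4  0.1] 18.626042697652657
```

View pics/w2.png

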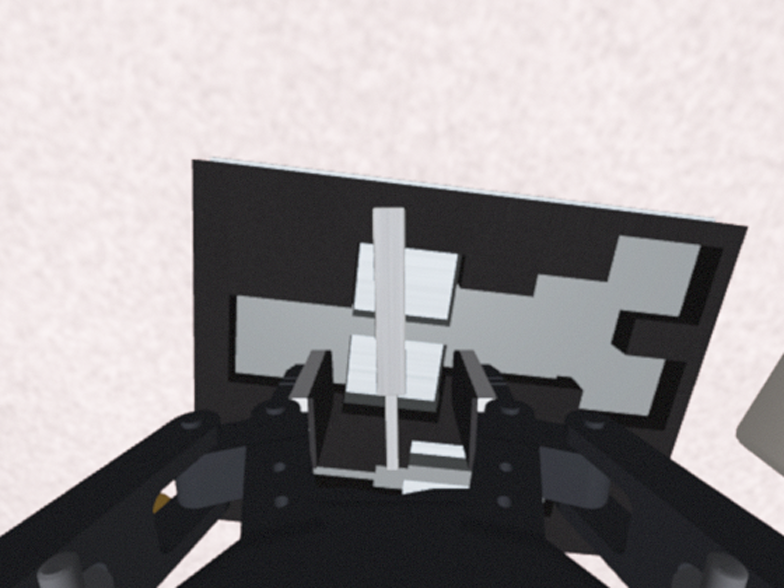

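The knife runs straight up the image at column 390, midway between the fingers (310 and 478), with the handle from row 208 to 393. Both far tray corners are visible, at (193,160) and (747,226).

Run:
```python
from h import *
c=np.load("pics/w2.npy",allow_pickle=True).item()
L=lambda X,Y,z=None:px(c,X/1.4,Y/1.4,z).round(1)
print("knife",L(390,208,34),L(390,393,34))
a,b=L(193,160,27),L(747,226,27)
print(a,b,np.linalg.norm(a-b))
th,t,Rm,r=fit([a,b],[[97,-74],[-157,-74]]);print(th,t,r,"slot",Rm@[-40,84]+t)
# pocket well edges z=27 rim : well 1 x -30..20 at y=-44
print("well corners",L(360,243,27),L(460,254,27),"jaw end corners",L(238,295,27))
th,t,Rm,r=fit([a,b,L(360,243,27),L(460,254,27)],[[97,-74],[-157,-74],[20,-44],[-30,-44]]);print(th,t,r,"slot",Rm@[-40,84]+t)
```

```text
knife [511.5 224.8  34. ] [539.5 141.5  34. ]
[424.3 216.4  27. ] [666.5 268.3  27. ] 247.69830439468092
-167.90524292298792 [531.57108014 163.7067487 ] [[ 3.1  0.7]
 [-3.1 -0.7]] slot [588.28362016  89.95250946]
well corners [503.6 205.2  27. ] [548.6 215.   27. ] jaw end corners [456.6 163.4  27. ]
-168.03601227850783 [530.86064774 164.87889797] [[ 3.7 -0.8]
 [-2.6 -1.5]
 [ 1.4  1.4]
 [-2.5  0.9]] slot [587.40470678  90.99541275]
```

Request:
{"api": "carry_out", "payload": {"plan": [0,1,-30,0,0.1,0,1,-45,0,0.1,0,1,-51,0,0.1,0,1,-51,0,0.1,0,1,-51,0,1,0,1,-51,0,1,0,1,-51,0,1,0,1,-51,0,1,0,1,-51,0,1,0,1,-20,0,1,0,1,0,0,1,0,1,0,0,1], "grip_force": 40}}

```text
t: 2.78
position: [531.7, 174.1, 105.0]
orientation: [[-0.319, 0.948, 0.007], [0.948, 0.319, 0.003], [0.0, 0.008, -1.0]]
force: [0.1, -0.2, -0.1]
opening: 0.142
grasp_force: 39.5
```

Request:
{"api": "carry_out", "payload": {"plan": [0,1,30,-7,1,0,1,60,-14,1,0,1,60,-21,1,0,1,60,-28,1,0,1,60,-35,1,0,1,60,-42,1,0,1,60,-49,1,0,1,60,-56,1,0,1,60,-63,1,0,1,60,-70,1,0,1,60,-77,1,0,1,60,-84,1]}}

```text
t: 3.78
position: [528.6, 174.6, 160.8]
orientation: [[0.911, 0.411, 0.001], [0.411, -0.911, 0.001], [0.001, -0.0, -1.0]]
force: [-1.1, 0.0, -0.3]
opening: 0.143
grasp_force: 39.5
```

Request:
{"api": "carry_out", "payload": {"plan": [20,-30,0,-7,1,40,-60,0,-12.6,1,58.5,-81,0,-12.6,1,58.5,-81,-20,-12.6,1,58.5,-81,-40,-12.6,1,58.5,-81,-40,-12.6,1,58.5,-81,-40,-12.6,1,58.5,-81,-40,-12.6,1]}}

```text
t: 4.45
position: [587.4, 93.6, 121.3]
orientation: [[0.978, 0.209, 0.001], [0.209, -0.978, 0.0], [0.001, -0.0, -1.0]]
force: [0.5, -0.6, -0.3]
opening: 0.144
grasp_force: 39.5
```

Run:
```python
from h import *
c=shot("wrist");keep(c,"w3");save(c,"w3.png",k=1.4)
s=bot.read_state();print(s["t"],s["position"],s["qd"].round(1),s["qpos"].round(1),s["opening"],np.degrees(np.arctan2(s["orientation"][1,1],s["orientation"][0,1])))
```

```text
4.5 [587.67831537  93.72914511 121.58607354] [-0.  -0.1  0.2 -0.  -0.  -0.1  0.1] [-40.2  40.8  38.1 103.8 -33.5  47.1 -63.3] 0.14182598730488521 -77.93717874308697
```

View pics/w3.png

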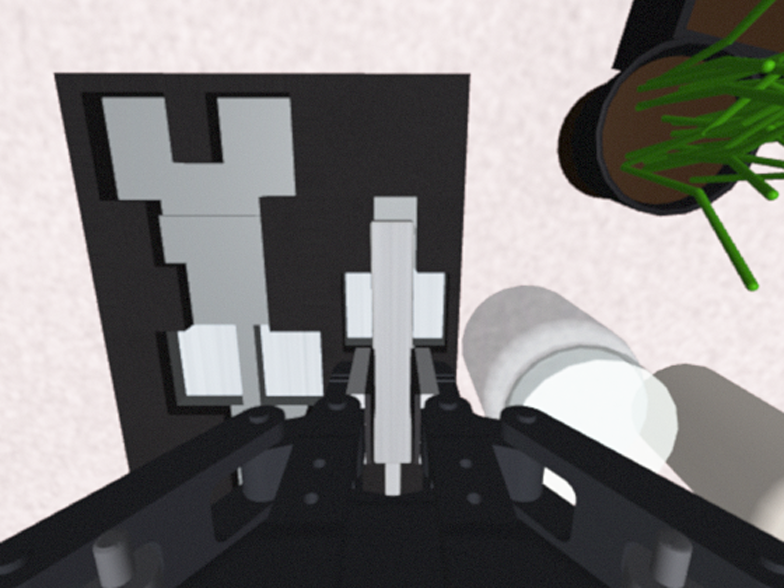

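The knife is in line with the slot: handle columns 371–413, slot columns 374–417 (end at row 197), wells 345–445 at row 272. Next, the along and lateral offsets.

Run:
```python
from h import *
c=np.load("pics/w3.npy",allow_pickle=True).item()
L=lambda X,Y,z=None:px(c,X/1.4,Y/1.4,z).round(1)
print("depth",L(392,250),L(430,230),L(395,205))
kz=105.5
a=(L(371,220,kz)+L(413,220,kz))/2;b=(L(374,462,kz)+L(411,462,kz))/2
print("knife back",a,b,np.linalg.norm(a-b),"width",np.linalg.norm(L(371,220,kz)-L(413,220,kz)))
th,t,Rm,r=fit([L(374,197,27),L(417,197,27),L(345,272,27),L(445,272,27)],[[-60,-11],[-60,11],[-22,-28],[-22,28]])
print("slot",th,t,r, "knife mid",a+(b-a)*55/90,np.degrees(np.arctan2(*(b-a)[1::-1])))
th,t,Rm,r=fit([L(56,73,27),L(470,74,27),L(82,93,27),L(165,93,27) ,L(205,93,27),L(295,97,27)],[[-157,-74],[-157,120],[-147,-62],[-147,-22],[-147,-3],[-147,38]])
th,t,Rm,r=fit([L(56,73,27),L(470,74,27)],[[-157,-74],[-157,120]])
print("pocket",th,t,r,Rm@[-40,84]+t)
```

```text
depth [632.4 103.1 103.4] [633.9  84.   26.1] [641.6 103.5  15. ]
knife back [641.95 105.15 105.5 ] [555.9   86.55 105.5 ] 88.03727903564496 width 13.179529581893256
slot -167.99154225205987 [587.62220714  91.96970079] [[-0.2 -0.6]
 [-0.4  0.4]
 [ 0.8 -2.3]
 [-0.2  2.5]] knife mid [589.36388889  93.78333333 105.5       ] -167.80296972426848
pocket -168.04376694798225 [528.39115466 164.62622316] [[ 0.6 -3. ]
 [-0.6  3. ]] [584.92521345  90.73508569]
```

Request:
{"api": "carry_out", "payload": {"plan": [-2,-1.5,-30,0,1,-2,-1.5,-55,0,1,-2,-1.5,-65,0,1,-2,-1.5,-72,0,1,-2,-1.5,-77,0,1,-2,-1.5,-80,0,1,-2,-1.5,-81.5,0,1,-2,-1.5,-81.5,0,1]}}

```text
t: 5.17
position: [589.6, 96.0, 42.7]
orientation: [[0.977, 0.212, 0.008], [0.212, -0.977, 0.005], [0.009, -0.003, -1.0]]
force: [0.7, 10.3, 17.4]
opening: 0.143
grasp_force: 39.8
```

Run:
```python
from h import *
c=shot("wrist");keep(c,"w4");save(c,"w4.png",k=1.4)
s=bot.read_state();print(s["t"],s["position"],s["force"],s["torque"],s["opening"])
d=shot("side");keep(d,"s4")
t=shot("top")
for (u,v) in[(348,292)]: print(px(t,u/1.4,v/1.4).round())
print(px(c,392/1.4,250/1.4))
```

```text
5.2167 [589.56489671  95.8372315   42.79345096] [ 0.39069681 10.50194212 17.51188816] [ 0.40144451 -0.09277668  0.04670248] 0.14248488184569086
[578.  11. 102.]
[634.66953554 105.67181848  25.19470586]
```

View pics/w4.png

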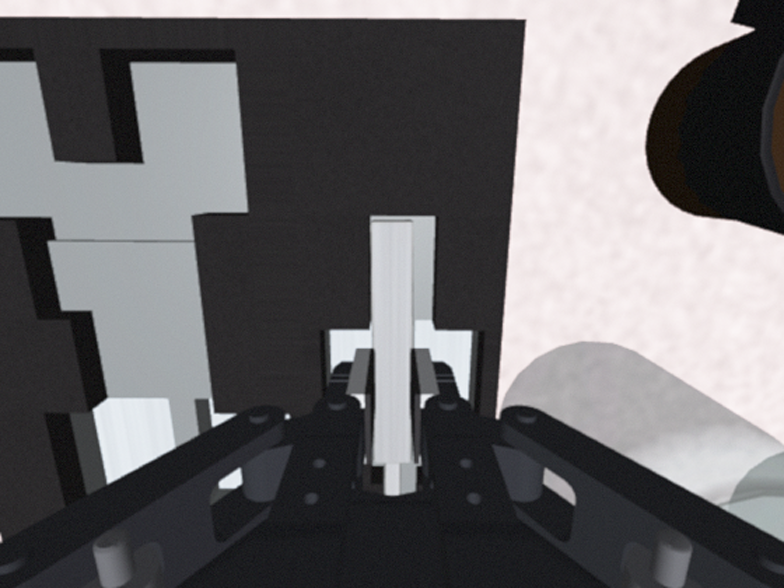

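The knife is in the slot against its left wall (left edges both at column 371) and about 2 mm above home. The right linkage is leaning on the jar rim. I ease off the jar and open only a little.

Request:
{"api": "carry_out", "payload": {"plan": [2,3.5,1,0,1,2,3.5,1,0,1,2,3.5,1,0,0.6,2,3.5,1,0,0.6,2,3.5,1,0,0.6,2,3.5,1,0,0.6]}}

```text
t: 5.82
position: [589.6, 96.4, 41.7]
orientation: [[0.978, 0.21, 0.005], [0.21, -0.978, 0.001], [0.005, -0.0, -1.0]]
force: [2.7, 4.1, 8.1]
opening: 0.201
grasp_force: 0.0
```

Request:
{"api": "carry_out", "payload": {"plan": [2,3.5,10,0,0.6,2,3.5,25,0,0.6,2,3.5,55,0,0.6,2,3.5,90,0,0.3,2,3.5,120,0,0.3,2,3.5,120,0,0.3,2,3.5,120,0,0.3]}}

```text
t: 6.4
position: [590.0, 98.4, 162.5]
orientation: [[0.978, 0.208, 0.004], [0.208, -0.978, 0.001], [0.004, -0.0, -1.0]]
force: [0.6, -0.8, 0.0]
opening: 0.347
grasp_force: 0.0
```

Run:
```python
from h import *
s=bot.read_state();print(s["t"],s["position"],s["force"],s["torque"],s["opening"])
c=shot("wrist");keep(c,"w5");save(c,"w5.png",k=1.4)
t=shot("top");keep(t,"t5")
for (u,v) in[(348,292)]: print("jar",px(t,u/1.4,v/1.4).round())
```

```text
6.4 [589.95814021  98.40070063 162.45289609] [ 0.61658881 -0.75239215  0.00295428] [-0.04235418 -0.04481988  0.05671421] 0.3471598569465463
jar [578.  11. 101.]
```

View pics/w5.png

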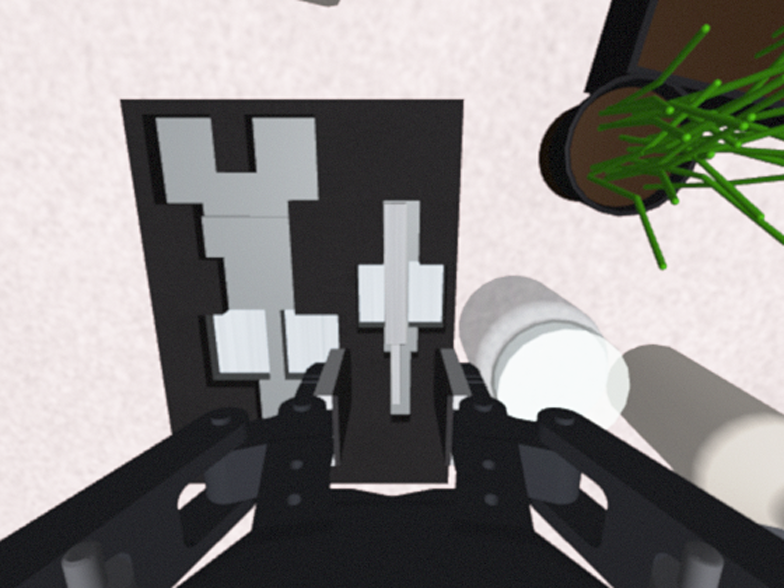

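The knife lies in its slot: handle from (396,203) to (396,345), blade tip at (400,412), near the slot's left wall. The jar has not moved. I check the knife's height and refine the pocket.

Run:
```python
from h import *
c=np.load("pics/w5.npy",allow_pickle=True).item()
L=lambda X,Y,z=None:px(c,X/1.4,Y/1.4,z).round(1)
for y in (220,260,300,335): print("knife z",L(396,y))
print("tray z",L(340,200),L(420,380))
a,b=L(396,203,23),L(396,345,23);print("mid",a+(b-a)*55/90,np.degrees(np.arctan2(*(b-a)[1::-1])),np.linalg.norm(b-a))
print("slot side centre",(L(383,201,27)+L(419,201,27))/2,(L(358,265,27)+L(443,265,27))/2)
A=[L(121,99,27),L(463,99,27)];Q=[[-157,-74],[-157,120]]
th,t,Rm,r=fit(A,Q);print("pocket",th,t,r,Rm@[-40,84]+t)
inv=lambda p:(Rm.T@(p[:2]-t)).round(1)
for n,p in dict(wellUL=(212,314),wellUR=(338,316),tong_botL=(217,172),tong_botR=(254,172),ringoutR=(315,117),ringoutR2=(318,199)).items(): print(n,inv(L(*p,27)))
```

```text
knife z [634.1 105.2  22.3]
knife z [610.4 100.1  22.8]
knife z [585.2  94.7  22.1]
knife z [562.3  89.7  22.3]
tray z [638.9 139.8  26.2] [536.3  68.1  26.2]
mid [590.06111111  95.75        23.        ] -167.89191935617598 90.10449489342918
slot side centre [645.8 104.8  27. ] [608.65  97.    27.  ]
pocket -167.9904252122267 [528.40055531 164.92879719] [[ 0.6 -3. ]
 [-0.6  3. ]] [585.00338142  91.09032432]
wellUL [-33.1 -34.6]
wellUR [-31.9  44.1]
tong_botL [-118.5  -22.3]
tong_botR [-118.5   -1.1]
ringoutR [-147.8   35.3]
ringoutR2 [-103.4   34.9]
```

Request:
{"api": "carry_out", "payload": {"plan": [0,0,40,0,0,0,-15,80,0,0,-14,-324,80,-1,0,-14,-324,80,-1,0,-14,-324,80,-1,0,-14,-324,80,-1,0,-14,-324,80,-1,0,-14,-324,80,-1,0,-14,-324,80,-1,0,-14,-324,80,-1,0,-14,-324,80,-1,-0.2,-14,-324,80,-1,-0.2]}}

```text
t: 7.5
position: [573.7, -226.2, 238.5]
orientation: [[0.982, 0.188, -0.003], [0.188, -0.982, 0.0], [-0.003, -0.001, -1.0]]
force: [0.4, 1.0, -0.5]
opening: 0.598
grasp_force: 0.0
```

Request:
{"api": "carry_out", "payload": {"plan": [0,0,0,0,-0.2,0,0,0,0,-0.2,0,0,0,0,-0.2,0,0,0,0,-0.2]}}

```text
t: 7.83
position: [575.4, -223.8, 239.6]
orientation: [[0.981, 0.193, -0.0], [0.193, -0.981, 0.001], [-0.0, -0.001, -1.0]]
force: [-0.1, -0.0, -0.4]
opening: 0.598
grasp_force: 0.0
```

Run:
```python
from h import *
s=bot.read_state();print(s["t"],s["position"],s["qd"].round(1),s["qpos"].round(1),s["opening"],np.degrees(np.arctan2(s["orientation"][1,1],s["orientation"][0,1])))
c=shot("wrist");keep(c,"w6");save(c,"w6.png",k=1.4)
```

```text
7.8333 [ 575.36360284 -223.7675618   239.61613036] [ 0.3 -0.1  0.3 -0.1  0.   0.1  0. ] [-13.4  34.7  44.7  96.  -27.3  60.8 -38.9] 0.5977679670999672 -78.85051928146042
```

View pics/w6.png

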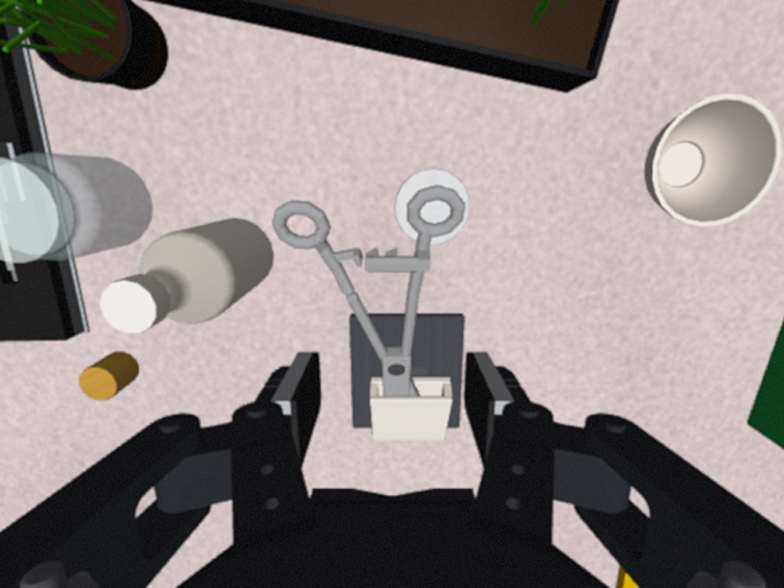

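Fixed ring at (436,210), thumb ring at (301,224), box-lock pivot at (396,369), ratchet bar from (366,262) to (428,262). The bottle at (160,300) is well clear of the handles.

Run:
```python
from h import *
c=np.load("pics/w6.npy",allow_pickle=True).item()
L=lambda X,Y,z=None:px(c,X/1.4,Y/1.4,z).round(1)
print("fring rim pts",L(413,210),L(459,209),L(436,190),L(434,228))
print("tring rim pts",L(280,222),L(322,226),L(300,207),L(302,241))
print("lock",L(396,352),L(386,370),L(406,370),L(396,369))
print("shanks",L(351,292),L(411,300),L(366,325),L(407,330))
print("bar",L(370,264),L(420,264))
# foot yaw
p,q=L(352,316,0),L(463,315,0);print("foot",p,q,np.degrees(np.arctan2(*(q-p)[1::-1])))
p,q=L(353,427,0),L(462,427,0);print("foot",p,q,np.degrees(np.arctan2(*(q-p)[1::-1])))
```

```text
fring rim pts [ 631.3 -222.   173.2] [ 635.5 -241.1  173.7] [ 641.3 -229.4  177. ] [ 624.9 -233.2  166.4]
tring rim pts [ 614.7 -166.1  170.1] [ 616.4 -184.2  168.9] [ 623.1 -174.3  172.8] [ 607.  -175.4  162.8]
lock [ 542.6 -232.8  116.9] [ 528.4 -229.3  114.1] [ 530.9 -241.5  114.3] [ 531.4 -235.   116.6]
shanks [ 583.2 -200.9  147.4] [ 584.2 -232.2  144.8] [ 562.5 -211.7  134.7] [ 563.4 -234.8  132.7]
bar [ 603.3 -208.1  166.5] [ 607.7 -230.6  166.1]
foot [ 520.4 -198.6    0. ] [ 540.3 -294.5    0. ] -78.27704943720728
foot [ 411.1 -218.4    0. ] [ 431.3 -320.2    0. ] -78.77668239501595
```

Request:
{"api": "carry_out", "payload": {"plan": [1,-2,-30,0,-0.3,1,-2,-60,0,-0.3,1,-2,-80,0,-0.3,1,-2,-93,0,-0.3,1,-2,-93,0,-0.3,1,-2,-93,0,-0.3,1,-2,-93,0,0.3,1,-2,-93,0,0.3,1,-2,-93,0,1,1,-2,-93,0,1,1,-2,-93,0,1,1,-2,-93,0,1], "grip_force": 30}}

```text
t: 8.88
position: [578.4, -228.0, 149.8]
orientation: [[0.982, 0.191, 0.006], [0.191, -0.982, -0.001], [0.005, 0.002, -1.0]]
force: [-0.6, 1.5, 10.0]
opening: 0.245
grasp_force: 29.6
```

Request:
{"api": "carry_out", "payload": {"plan": [0,0,0,0,1,0,0,0,0,1,0,0,0,0,1,0,0,0,0,1]}}

```text
t: 9.22
position: [578.3, -228.0, 149.8]
orientation: [[0.982, 0.191, 0.006], [0.191, -0.982, -0.001], [0.005, 0.002, -1.0]]
force: [0.7, 0.9, 9.3]
opening: 0.243
grasp_force: 29.6
```

Request:
{"api": "carry_out", "payload": {"plan": [0,0,0,0,0.4,0,0,0,0,0,0,0,0,0,-0.2,0,0,0,0,-0.2,0,0,0,0,-0.2,0,0,30,0,-0.2,0,0,60,0,-0.2,0,0,93,0,-0.2,0,0,93,0,-0.2,0,0,93,0,-0.2,0,0,93,0,-0.2,0,0,93,0,-0.2]}}

```text
t: 10.22
position: [575.3, -226.6, 238.5]
orientation: [[0.981, 0.192, -0.002], [0.192, -0.981, 0.001], [-0.002, -0.001, -1.0]]
force: [-0.3, 0.2, 0.2]
opening: 0.6
grasp_force: 0.0
```

Run:
```python
from h import *
s=bot.read_state();print(s["t"],s["position"],s["force"])
c=shot("wrist");keep(c,"w7");save(c,"w7.png",(150,90,400,320),2.6)
```

```text
10.2167 [ 575.34543484 -226.60142263  238.45809809] [-0.32346406  0.19934778  0.23087475]
```

View pics/w7.png

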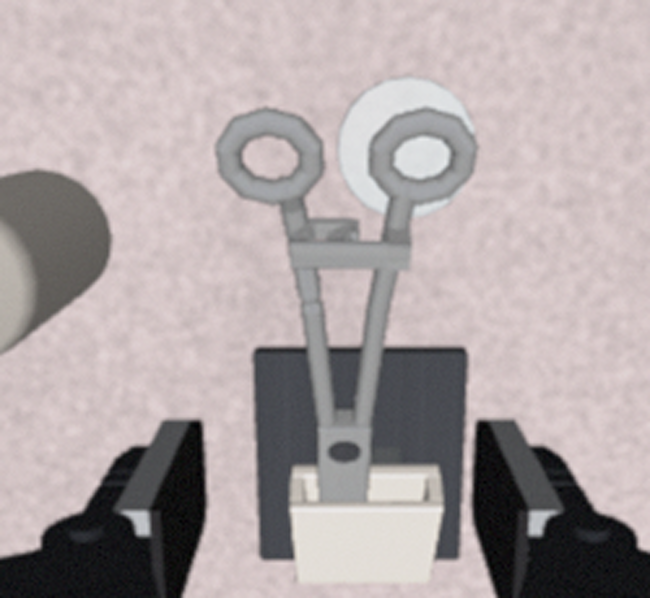

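The picture shows it locked: the thumb ring is at crop (270,155), the fixed ring at (423,155), and the hook is under the bar at (330,240). That was my tenth picture, so from here I use numbers only.

Run:
```python
from h import *
c=np.load("pics/w7.npy",allow_pickle=True).item()
L=lambda X,Y:px(c,150+X/2.6,90+Y/2.6).round(1)
print("t",L(226,155),L(313,155),L(268,118),L(270,192))
print("f",L(380,155),L(467,155),L(423,118),L(423,192))
print("bar",L(340,255),"lock",L(344,436),L(344,480))
```

```text
t [ 624.8 -190.9  173.2] [ 628.6 -210.4  173. ] [ 634.9 -199.2  176. ] [ 617.6 -201.8  167. ]
f [ 631.6 -225.4  172.9] [ 635.4 -245.   172.8] [ 641.5 -232.9  176.6] [ 624.7 -237.7  167.2]
bar [ 605.6 -221.2  165.6] lock [ 538.3 -235.8  119.7] [ 515.9 -240.3  105.9]
```

Request:
{"api": "carry_out", "payload": {"plan": [0,0,0,0,1,30,17,0,0,1,58,34,0,0,1,58,34,0,0,1,58,34,-10,0,1,58,34,-20,0,1,58,34,-28,0,1,58,34,-34,0,1,58,34,-36,0,1,58,34,-36,0,1,58,34,-36,0,1]}}

```text
t: 11.18
position: [633.8, -193.6, 203.9]
orientation: [[0.982, 0.191, 0.0], [0.191, -0.982, -0.0], [0.0, 0.0, -1.0]]
force: [-0.8, 0.1, 0.2]
opening: -0.0
grasp_force: 0.0
```

Request:
{"api": "carry_out", "payload": {"plan": [0,0,-2,0,1,0.5,0,-4,0,1,1.5,0.3,-6,0,1,2.5,0.5,-8,0,1,2.5,0.5,-8,0,1,2.5,0.5,-8,0,1]}}

```text
t: 11.68
position: [636.7, -192.5, 195.7]
orientation: [[0.981, 0.192, 0.0], [0.192, -0.981, 0.0], [0.0, -0.0, -1.0]]
force: [0.5, -0.7, 0.6]
opening: 0.002
grasp_force: 0.2
```

Request:
{"api": "carry_out", "payload": {"plan": [1,0.2,-2,0,1,2,0.4,-4,0,1,3,0.6,-5,0,1,3,0.6,-5,0,1,3,0.6,-5,0,1]}}

```text
t: 12.1
position: [639.3, -192.1, 190.6]
orientation: [[0.982, 0.191, -0.001], [0.191, -0.982, 0.0], [-0.001, -0.0, -1.0]]
force: [-0.4, -0.4, 1.8]
opening: -0.003
grasp_force: 0.6
```

Run:
```python
from h import *
s=bot.read_state();print(s["t"],s["position"],s["force"],s["torque"])
c=shot("wrist");keep(c,"w8")
c6=np.load("pics/w7.npy",allow_pickle=True).item()
# heights map: points with z>120, in tool-relative ground, list shape
v,u=np.mgrid[0:420:1,0:560:1];r=c["range_z"]
d=np.stack([u,v,np.ones_like(u)],-1)@np.linalg.inv(c["mtx"]).T*r[...,None]
P=d@np.array(c["rotation"]).T+c["eye"]
m=(r>0)&(P[...,2]>125)&(P[...,2]<210)&(P[...,0]>560)&(P[...,1]<-160)
for x0 in range(580,665,5):
    q=P[m&(abs(P[...,0]-x0)<1.2)]; q=q[np.argsort(q[:,1])]
    out=[]
    for y0 in range(-260,-160,4):
        w=q[abs(q[:,1]-y0)<2]; out.append("%3d"%w[:,2].max() if len(w) else "  .")
    print(x0," ".join(out))
```

```text
12.1 [ 639.33193009 -192.11155699  190.62734813] [-0.35532387 -0.44446033  1.82368938] [ 0.08424064  0.23239733 -0.00101406]
580   .   .   .   .   .   .   .   .   .   .   .   .   .   .   .   .   .   .   .   .   .   .   .   .   .
585   .   .   .   .   .   .   .   .   .   .   .   .   .   .   .   .   .   .   .   .   .   .   .   .   .
590   .   .   .   .   .   .   .   .   .   .   .   .   .   .   .   .   .   .   .   .   .   .   .   .   .
595   .   .   .   .   .   .   .   .   .   .   .   .   .   .   .   .   .   .   .   .   .   .   .   .   .
600   .   .   .   .   .   .   .   .   .   .   .   .   .   .   .   .   .   .   .   .   .   .   .   .   .
605   .   . 161   .   .   .   .   .   .   .   .   .   .   .   .   .   .   .   .   .   .   .   .   .   .
610   .   .   .   .   .   .   .   .   .   .   .   .   .   .   .   .   .   .   .   .   .   .   .   .   .
615   .   .   .   .   .   .   .   .   .   .   .   .   .   .   .   .   .   .   .   .   .   .   .   .   .
620   .   .   .   .   .   .   .   .   .   .   .   .   .   .   .   .   .   .   .   .   .   .   .   .   .
625 164   .   .   .   .   .   .   .   .   .   .   .   .   .   .   .   .   .   .   .   .   .   .   .   .
630 167 163   .   .   .   .   .   .   .   .   .   .   .   .   .   . 206 205   .   .   .   .   .   .   .
635 171   .   . 172 173 172   .   .   .   .   .   .   .   .   .   . 206 206   .   .   .   .   .   .   .
640 174 174 175 174 175   .   .   .   .   .   .   .   .   .   .   .   . 206   .   .   .   .   .   .   .
645   . 173 174   .   .   .   .   .   .   .   .   .   .   .   .   .   . 206 209 197 199 209   .   .   .
650   .   .   .   .   .   .   .   .   .   .   .   .   . 209 208 197 204 206 209 209 209 209   .   .   .
655   .   .   .   .   .   .   .   .   .   .   .   .   .   . 209 209 209   .   .   .   .   .   .   .   .
660   .   .   .   .   .   .   .   .   .   .   .   .   .   .   .   .   .   .   .   .   .   .   .   .   .
```

Request:
{"api": "carry_out", "payload": {"plan": [1,0.2,-2,0,1,2,0.4,-4,0,1,2.5,0.5,-5,0,1,2.5,0.5,-5,0,1]}}

```text
t: 12.48
position: [641.9, -191.8, 185.5]
orientation: [[0.982, 0.191, -0.0], [0.191, -0.982, -0.0], [-0.0, 0.0, -1.0]]
force: [-1.1, 0.1, 2.7]
opening: -0.001
grasp_force: 1.0
```

Request:
{"api": "carry_out", "payload": {"plan": [0.7,0.2,-1,0,1,1,0.2,-2,0,1,0.5,3,-2,0,1,0,6,-2,0,1,-0.5,9,-2,0,1,-1,12,-2,0,1,-1,12,-2,0,1,-1,12,-2,0,1]}}

```text
t: 13.15
position: [641.7, -178.1, 183.9]
orientation: [[0.981, 0.193, 0.001], [0.193, -0.981, 0.001], [0.001, -0.001, -1.0]]
force: [1.7, 1.5, 2.8]
opening: 0.002
grasp_force: 1.6
```

Request:
{"api": "carry_out", "payload": {"plan": [-0.5,3,0,0,1,-1,6,0,0,1,-1.5,9,0,0,1,-2,10,0,0,1,-2,10,0,0,1,-4,10,4,0,1,-8,10,12,0,1,-12,10,22,0,1,-20,5,45,0,1,-60,-25,57,0,0.5,-60,-25,57,0,0,-60,-25,57,0,0]}}

```text
t: 14.15
position: [578.1, -208.9, 243.5]
orientation: [[0.983, 0.185, 0.002], [0.185, -0.983, -0.002], [0.001, 0.002, -1.0]]
force: [-0.1, -0.3, -0.1]
opening: 0.42
grasp_force: 0.0
```

```bash
cat >> h.py <<'E'
def cloud(c):
    v,u=np.mgrid[0:420,0:560];r=c["range_z"]
    d=np.stack([u,v,np.ones_like(u)],-1)@np.linalg.inv(c["mtx"]).T*r[...,None]
    P=d@np.array(c["rotation"]).T+c["eye"];P[r<=0]=np.nan
    return P
def grid(P,xs,ys,zlo,zhi):
    m=(P[...,2]>zlo)&(P[...,2]<zhi);Q=P[m]
    print("     "," ".join("%4d"%y for y in ys))
    for x in xs:
        o=[]
        for y in ys:
            w=Q[(abs(Q[:,0]-x)<(xs[1]-xs[0])/2)&(abs(Q[:,1]-y)<abs(ys[1]-ys[0])/2)]
            o.append("%4d"%np.median(w[:,2]) if len(w) else "   .")
        print(x," ".join(o))
E
python3 - <<'E'
from h import *
s=bot.read_state();print(s["t"],s["position"],s["force"])
c=shot("wrist");keep(c,"w9")
grid(cloud(c),range(650,510,-6),range(-150,-260,-5),95,200)
E
```

```text
14.15 [ 578.10363386 -208.94613099  243.54250844] [-0.13069242 -0.31068454 -0.13429837]
      -150 -155 -160 -165 -170 -175 -180 -185 -190 -195 -200 -205 -210 -215 -220 -225 -230 -235 -240 -245 -250 -255
650    .    .    .    .    .    .    .    .    .    .    .    .    .    .    .    .    .    .    .    .    .    .
644    .    .    .    .    .    .    .    .    .    .    .    .    .    .    .    .    .    .    .    .    .    .
638    .    .    .    .    .    .    .    .    .    .    .    .    .    .    .    .    .    .    .    .    .    .
632    .    .    .    .    .    .    .    .    .    .    .    .    .    .    .    .    .    .    .    .    .    .
626    .    .    .    .    .    .    .    .    .    .    .    .    .    .    .    .    .    .    .    .    .    .
620    .    .    .    .    .    .    .    .    .    .    .    .    .    .    .    .    .    .    .    .    .    .
614    .    .    .    .    .    .    .    .    .    .    .    .    .    .    .    .    .    .    .    .    .    .
608    .    .    .    .    .    .    .    .    .    .    .    .    .    .    .    .    .    .    .
[... 1139 characters left out ...]
.    .    .    .
542    .    .    .    .    .    .    .    .    .    .    .    .    .    .    .    .    .    .    .    .    .    .
536    .    .    .    .    .    .    .    .    .    .    .    .    .    .    .    .    .    .    .    .    .    .
530    .    .    .    .    .    .    .    .    .    .    .    .    .    .    .    .    .    .    .    .    .    .
524    .    .    .    .    .    .    .    .    .    .    .    .    .    .    .    .    .    .    .    .    .    .
518    .    .    .    .    .    .    .    .    .    .    .    .    .    .    .    .    .    .    .    .    .    .
512    .    .    .    .    .    .    .    .    .    .    .    .    .    .    .    .    .    .    .    .    .    .
```

```bash
sed -i 's/<(xs\[1\]-xs\[0\])\/2/<abs(xs[1]-xs[0])\/2/' h.py
python3 - <<'E'
from h import *
c=np.load("pics/w9.npy",allow_pickle=True).item()
grid(cloud(c),range(650,510,-6),range(-150,-260,-5),95,200)
E
```

```text
-150 -155 -160 -165 -170 -175 -180 -185 -190 -195 -200 -205 -210 -215 -220 -225 -230 -235 -240 -245 -250 -255
650    .    .    .    .    .    .    .    .    .    .    .    .    .    .    .    .    .    .    .    .    .    .
644    .    .    .    .    .    .    .    .    .    .    .    .    .    .    .    .    .    .    .  172  173  174
638    .    .    .    .    .    .    .    .    .    .    .    .    .    .    .    .    .    .  171  172  174  174
632    .    .    .    .    .    .    .  173  175  175  174  171    .    .    .    .    .    .  168  170  166    .
626    .    .    .    .    .    .  170  173  174  174  172  171    .    .    .    .    .    .  166  167  165  164
620    .    .    .    .    .    .  170  170  166  163  166  168    .    .    .    .    .    .    .  160  163  164
614    .    .    .    .    .    .    .  167  166  165  165  162    .  155  156  163  162  162  164  159  162  162
608    .    .    .    .    .    .    .    .    .  162  159  158  155  155  160  165  165  165  164  164  163  162
602    .    .    .    .    .    .    .    .    .    .    .  155  153    .  160
[... 1045 characters left out ...]
4  120    .    .
542    .    .    .    .    .    .    .    .    .    .    .    .    .    .    .  119  120  118  118  118  117    .
536    .    .    .    .    .    .    .    .    .    .    .    .    .    .    .    .  117  117  117  116  115    .
530    .    .    .    .    .    .    .    .    .    .    .    .    .    .    .    .  111  114  114  114  112    .
524    .    .    .    .    .    .    .    .    .    .    .    .    .    .    .    .  108  111  109  109  108    .
518    .    .    .    .    .    .    .    .    .    .    .    .    .    .    .    .  104  107  106  106  104    .
512    .    .    .    .    .    .    .    .    .    .    .    .    .    .    .    .  100  103  103  102  100   97
```

The wrist depth map shows the ring spacing at about 57 mm (35 mm locked), so it has sprung open. I go above the box lock and measure it once.

Request:
{"api": "carry_out", "payload": {"plan": [-30,-20,0,0,0,-51,-32,0,0,0,-51,-32,-20,0,0,-51,-32,-40,0,0,-51,-32,-40,0,0,-51,-32,-40,0,0,-51,-32,-40,0,0,-51,-32,-40,0,0], "grip_force": 100}}

```text
t: 14.87
position: [531.0, -236.7, 201.9]
orientation: [[0.981, 0.192, 0.002], [0.192, -0.981, -0.001], [0.001, 0.001, -1.0]]
force: [0.4, 0.1, 0.3]
opening: 0.497
grasp_force: 0.0
```

Run:
```python
from h import *
s=bot.read_state();print(s["t"],s["position"],s["qd"].round(1),np.degrees(np.arctan2(s["orientation"][1,1],s["orientation"][0,1])))
c=shot("wrist");keep(c,"w10")
P=cloud(c)
grid(P,range(650,596,-6),range(-150,-260,-5),95,200)
grid(P,range(560,500,-4),range(-190,-275,-3),60,200)
```

```text
14.8667 [ 530.95248848 -236.72057646  201.92121778] [ 0.1 -0.1  0.   0.2 -0.  -0.2  0.1] -78.92965245802831
      -150 -155 -160 -165 -170 -175 -180 -185 -190 -195 -200 -205 -210 -215 -220 -225 -230 -235 -240 -245 -250 -255
650    .    .    .    .    .    .    .    .    .    .    .    .    .    .    .    .    .    .    .    .    .    .
644    .    .    .    .    .    .    .    .    .    .    .    .    .    .    .    .    .    .    .  172  173  174
638    .    .    .    .    .    .    .    .    .    .    .    .    .    .    .    .    .    .  170  172  173  173
632    .    .    .    .    .    .    .  173  175  175  174  171    .    .    .    .    .    .  169  170  168    .
626    .    .    .    .    .    .    .  173  173  173  173  171    .    .    .    .    .    .  167  167  165  164
620    .    .    .    .    .    .  170  170  168  163  166  168    .    .    .    .    .    .    .  160  163  163
614    .    .    .    .    .    .    .  167  166  165  165  163    .  155  157  163  161  162  164  159  161  162
608    .    .    .    .    .    .    .    .    .    .  159  158  156  155  161
[... 1835 characters left out ...]
   .  190    .    .    .    .  107  108  107  107  107  106  105    .    .    .    .    .   88   89   89
516    .    .    .    .    .    .    .    .    .  192    .    .    .    .  105  105  105  105  104  104  103   88   89   89   90   90   90   91   93
512    .    .    .    .    .    .    .    .    .    .    .    .    .   88  102  103  102  103  102  102  100   91   91   90   90   89   89   96   98
508    .    .    .    .    .    .    .    .    .    .   88   90   90   90   96  101  101  101  100  100   99   98  101  100  101  101  101  101  102
504    .    .    .    .    .    .    .    .    .    .    .   96   97   89   99  100  101  101  102  102  102  102  101   93   86  100  100   99  100
```

The forceps has turned a few degrees in its loose sleeve. I fit its pose from the same frame.

Run:
```python
from h import *
c=np.load("pics/w10.npy",allow_pickle=True).item()
P=cloud(c).reshape(-1,3);P=P[np.isfinite(P).all(1)]
def mid(q,ax,pc=2): return (np.percentile(q[:,ax],pc)+np.percentile(q[:,ax],100-pc))/2
f=P[(P[:,0]>619)&(P[:,0]<660)&(P[:,1]<-232)&(P[:,1]>-280)&(P[:,2]>155)&(P[:,2]<185)]
t=P[(P[:,0]>612)&(P[:,0]<650)&(P[:,1]>-215)&(P[:,1]<-165)&(P[:,2]>160)&(P[:,2]<185)]
for n,q in(("f",f),("t",t)): print(n,mid(q,0),mid(q,1),np.median(q[:,2]),q.min(0).round(),q.max(0).round(),len(q))
for x in (515,520,525,530,535,540):
    q=P[(abs(P[:,0]-x)<1.5)&(abs(P[:,1]+240)<16)&(P[:,2]>97)&(P[:,2]<125)];print(x,np.percentile(q[:,1],[1,99]),mid(q,1,1))
```

```text
f 631.5642768749544 -253.52706878710637 169.50908803195222 [ 619. -266.  160.] [ 644. -241.  177.] 1960
t 622.3856014228272 -194.9901261341925 170.77296907936733 [ 612. -207.  160.] [ 633. -182.  177.] 1910
515 [-250.98567365 -231.58408958] -241.284881616476
520 [-249.9346161  -231.37081759] -240.65271684495434
525 [-249.15671803 -231.23698272] -240.19685037739225
530 [-249.09054756 -231.03075876] -240.06065315924158
535 [-248.72544654 -231.08536278] -239.90540465852365
540 [-248.44102038 -229.31489011] -238.87795524522582
```

Request:
{"api": "carry_out", "payload": {"plan": [0,-3.3,-20,-6.5,0,0,-3.3,-45,-6.5,0,0,-3.3,-65,-6.5,0,0,-3.3,-75,-6.5,0,0,-3.3,-80,-6.5,0,0,-3.3,-80,-6.5,0,0,-3.3,-80,-6.5,0,0,-3.3,-80,-6.5,1,0,-3.3,-80,-6.5,1,0,-3.3,-80,-6.5,1,0,-3.3,-80,-6.5,1,0,-3.3,-80,-6.5,1]}}

```text
t: 15.92
position: [530.8, -240.3, 122.2]
orientation: [[0.997, 0.079, 0.002], [0.079, -0.997, -0.0], [0.002, 0.0, -1.0]]
force: [-0.5, 0.2, 7.2]
opening: 0.185
grasp_force: 95.6
```

Request:
{"api": "carry_out", "payload": {"plan": [0,1,0,2,1,0,2,0,4,1,0,3.5,0,6.5,1,0,3.5,0,6.5,1,0,3.5,0,6.5,1]}}

```text
t: 16.33
position: [530.1, -236.9, 122.4]
orientation: [[0.982, 0.189, 0.002], [0.189, -0.982, 0.001], [0.002, -0.0, -1.0]]
force: [-3.3, 1.0, 8.9]
opening: 0.18
grasp_force: 97.8
```

Request:
{"api": "carry_out", "payload": {"plan": [6.6,1.3,4.2,0,1,13.3,2.7,8.5,0,1,20,4,12.7,0,1,20,4,12.7,0,1]}}

```text
t: 16.67
position: [547.5, -232.6, 132.9]
orientation: [[0.982, 0.19, -0.005], [0.19, -0.982, 0.001], [-0.005, -0.002, -1.0]]
force: [-4.3, -1.3, -2.1]
opening: 0.181
grasp_force: 96.8
```

Request:
{"api": "carry_out", "payload": {"plan": [8.3,1.7,5.3,0,1,16.6,3.4,10.6,0,1,25,5,15.9,0,1,33.2,6.7,21.2,0,1,41.5,8.4,26.5,0,1,50,10,31.8,0,1,53,10.6,33.7,0,1,53,10.6,33.7,0,1,53,10.6,33.7,0,1]}}

```text
t: 17.42
position: [603.0, -221.8, 167.2]
orientation: [[0.981, 0.192, -0.0], [0.192, -0.981, -0.0], [-0.0, 0.0, -1.0]]
force: [0.0, -0.2, -2.7]
opening: 0.182
grasp_force: 96.7
```

Run:
```python
from h import *
s=bot.read_state();print(s["t"],s["position"],s["force"],s["torque"],s["opening"])
c=shot("wrist");keep(c,"w11");P=cloud(c)
grid(P,range(730,600,-6),range(-130,-260,-5),125,240)
```

```text
17.4167 [ 602.99728177 -221.76265392  167.17123054] [ 0.04901272 -0.24224206 -2.68602326] [0.02784433 0.07621361 0.01467455] 0.18171336130788993
      -130 -135 -140 -145 -150 -155 -160 -165 -170 -175 -180 -185 -190 -195 -200 -205 -210 -215 -220 -225 -230 -235 -240 -245 -250 -255
730    .    .    .    .    .    .    .    .    .    .    .    .    .    .    .    .    .    .    .    .    .    .    .    .    .    .
724    .    .    .    .    .    .    .    .    .    .    .    .    .    .    .    .    .    .    .    .    .    .    .    .    .    .
718    .    .    .    .    .    .    .    .    .    .    .    .    .    .    .    .    .    .    .    .    .    .    .    .    .    .
712    .    .    .    .    .    .    .    .    .    .    .    .    .    .    .    .    .    .    .    .    .    .    .    .    .    .
706    .    .    .    .    .    .    .    .    .    .    .    .    .    .    .    .    .    .    .    .    .    .    .    .    .    .
700    .    .    .    .    .    .    .    .    .    .    .    .    .    .    .    .  210  210  209  209  209    .    .    .    .    .
694    .    .  
[... 1428 characters left out ...]
    .    .    .    .    .    .
628    .    .    .    .    .    .    .    .    .    .    .    .    .    .  174  173  170    .  169  170  238  238    .    .    .    .
622    .    .    .    .    .    .    .    .    .    .    .    .    .    .  238  238  235  163  165  228  226  224  215  236  200  206
616    .    .    .    .    .    .    .    .    .    .    .    .    .    .  225  224  223  230  230  229  183  191  171  224  200  207
610    .    .    .    .    .    .    .  236  228  220  209  203  200  234  194  189  181  221  163  162  182  159    .  199  200  200
604    .    .    .    .    .    .  230  231  230  225  219  211  200  194  164  161  188  164  160  159  181  191    .    .  199  201
```

Request:
{"api": "carry_out", "payload": {"plan": [0,0,25,0,1,0,0,55,0,1,0,5,85,0,1,0,20,100,0,1,-5,45,100,0,1,-10,75,100,0,1,-16,105,100,0,1,-22,135,100,0,1,-28,165,100,0,1,-34,195,100,0,1,-38,220,100,0,1,-42,240,100,0,1]}}

```text
t: 18.47
position: [559.9, 20.5, 266.7]
orientation: [[0.981, 0.193, -0.001], [0.193, -0.981, 0.001], [-0.001, -0.001, -1.0]]
force: [0.9, -0.7, -2.0]
opening: 0.185
grasp_force: 96.6
```

Request:
{"api": "carry_out", "payload": {"plan": [-4,25,0,0.9,1,-8,55,0,0.9,1,-12,85,0,0.9,1,-16,115,0,0.9,1,-20,138,0,0.9,1,-22,149,0,0.9,1,-22,149,-20,0.9,1,-22,149,-50,0.9,1,-22,149,-80,0.9,1,-22,149,-100,0.9,1,-22,149,-100,0.9,1,-22,149,-100,0.9,1]}}

```text
t: 19.47
position: [538.6, 165.7, 166.9]
orientation: [[0.979, 0.205, -0.002], [0.205, -0.979, -0.002], [-0.002, 0.001, -1.0]]
force: [0.8, -0.0, -1.6]
opening: 0.186
grasp_force: 96.7
```

Run:
```python
from h import *
s=bot.read_state();print(s["t"],s["position"],s["force"],s["torque"],s["opening"],np.degrees(np.arctan2(s["orientation"][1,1],s["orientation"][0,1])))
c=shot("wrist");keep(c,"w12")
d=shot("side");keep(d,"s12");t=shot("top");keep(t,"t12")
P=cloud(d);grid(P,range(700,440,-8),range(250,90,-8),36,232)
```

```text
19.4667 [538.57743364 165.74896667 166.87099551] [ 0.77477801 -0.0424675  -1.6356126 ] [0.02118079 0.00224574 0.01647927] 0.18551012662290065 -78.16466232333303
       250  242  234  226  218  210  202  194  186  178  170  162  154  146  138  130  122  114  106   98
700    .    .    .    .    .    .    .    .    .    .    .    .    .    .    .    .    .    .    .    .
692    .    .    .    .    .    .    .    .    .    .    .    .    .    .    .    .    .    .    .    .
684    .    .    .    .    .    .    .    .    .    .    .    .    .    .    .    .    .    .    .    .
676    .    .    .    .    .    .    .    .    .    .    .    .    .    .    .    .    .    .    .    .
668    .    .    .    .    .    .    .    .    .    .    .    .    .    .    .    .    .    .    .    .
660    .    .    .    .    .    .    .    .    .    .    .    .    .    .    .    .    .    .    .    .
652    .    .    .    .    .    .    .    .    .    .    .  218    .    .    .    .    .    .    .    .
644    .    .    .    .    .    .    .    .    .  218  219  217    .    .    .    .    .    .    .    .
6
[... 1898 characters left out ...]
.    .    .    .    .    .  133  130    .  131  129    .    .    .    .    .
484    .    .    .    .    .    .    .    .    .    .    .  126  123  127  124    .    .    .    .    .
476    .    .    .    .    .    .    .    .    .    .    .  123  122    .  118  118    .    .    .    .
468    .    .    .    .    .    .    .    .    .    .    .  120  117    .  118    .    .    .    .    .
460    .    .    .    .    .    .    .    .    .    .    .  117    .    .    .    .    .    .    .    .
452    .    .    .    .    .    .    .    .    .    .    .    .    .    .    .    .    .    .    .    .
444    .    .    .    .    .    .    .    .    .    .    .    .    .    .    .    .    .    .    .    .
```

The side camera's depth shows the forceps held about 28° from level: fixed ring near (637,170,213), fixed jaw tip near (460,162,117). I lower it and let the jaws level it on the cut-out floor.

Request:
{"api": "carry_out", "payload": {"plan": [0,0.5,-30,0,1,0,0.5,-60,0,1,0,0.5,-80,0,1,0,0.5,-86,0,1,0,0.5,-86,0,1,0,0.5,-86,0,1]}}

```text
t: 20.12
position: [540.2, 167.7, 82.7]
orientation: [[0.978, 0.207, 0.002], [0.207, -0.978, 0.001], [0.002, -0.0, -1.0]]
force: [0.8, 0.2, -1.4]
opening: 0.182
grasp_force: 96.7
```

Request:
{"api": "carry_out", "payload": {"plan": [0,0,-3,0,1,0,0,-6,0,1,0,0,-9,0,1,0,0,-12,0,1,0,0,-15,0,1,0,0,-18,0,1,0,0,-18,0,1], "grip_force": 30}}

```text
t: 20.7
position: [542.6, 168.7, 65.1]
orientation: [[0.978, 0.207, 0.007], [0.207, -0.978, 0.002], [0.007, -0.001, -1.0]]
force: [3.8, 2.4, 9.6]
opening: 0.18
grasp_force: 100.7
```

Run:
```python
from h import *
s=bot.read_state();print(s["t"],s["position"],s["force"],s["torque"],s["opening"])
d=shot("side");keep(d,"s13")
P=cloud(d);grid(P,range(668,440,-8),range(242,120,-8),14,145)
```

```text
20.7 [542.60177693 168.70675006  65.10926544] [3.77985557 2.37818648 9.60454973] [ 0.12902263 -0.14625126 -0.03989777] 0.17981154931933704
       242  234  226  218  210  202  194  186  178  170  162  154  146  138  130  122
668   20   23   27   26   27   19   14   19   14    .   27   28   30   27   28   27
660   17   24    .   28   27   27   18    .  104  104   27   26   28   26   27   27
652    .    .    .   27   28   22   15   99  104   99  102   27   27   28   28   27
644    .    .  104   62   27   27   16   57  101   96   98   25   26   27   28   28
636    .  103  104  103   23   20   21   14  100   96    .   29   29   27   26   29
628    .  102   96   94  101    .    .   15   93   29   28   28   27   28   28   28
620    .    .   97   91   89   89   98  100   98   95   27   27   28   28   28   28
612    .   29    .    .   53   18   17   16   88   87   29   26   25   25   27   27
604    .    .    .    .   15   15   17   17   17    .   29   29   26   29   24   24
596    .    .    .    .   15   17   16   18   17    .   27   28   26   26   26   21
588    .    .    .    .   15   16  
[... 860 characters left out ...]
 43   34   16    .   28   27
500    .   27   27   27   27   26   27   28   27   29   37   16   32   17   25   26
492    .    .   28   27   28   27   28   27   27   15   34   15   29   16   25   26
484    .   28   26   26   27   27   28   27   27   20   30   16   31   19    .   25
476    .    .   28   27   26   28   27   29   26   26   26   18   17   24   19   27
468    .    .   28   28   26   26   26   26   27   26   19   18   16   17   16   26
460    .    .   27   28   26   28   27   27   28   25   21   22   19   17    .   28
452    .    .   28   27   28   26   26   27   29   30   30   26   25   26   27   27
444    .    .   24   28   29   27   26   28   26   28   28   29   28   27   26   26
```

```bash
cat > f.py <<'E'
from h import *
import sys
d=np.load(sys.argv[1],allow_pickle=True).item()
P=cloud(d).reshape(-1,3);P=P[np.isfinite(P).all(1)]
th=np.radians(-168);a=np.array([np.cos(th),np.sin(th)]);y=np.array([-a[1],a[0]])
r=P[:,:2]-[530.3,165.3];Q=np.c_[r@a,r@y,P[:,2]]
def row(x0,ys,w=3):
    o=[]
    for y0 in ys:
        q=Q[(abs(Q[:,0]-x0)<w)&(abs(Q[:,1]-y0)<1.5)&(Q[:,2]<125)];o.append("%3d"%np.median(q[:,2]) if len(q) else "  .")
    print("%5d"%x0," ".join(o))
ys=range(-60,48,3);print("      "," ".join("%3d"%v for v in ys))
for x0 in [76,72,68,62,56,50,44,38,32,26,-50,-60,-70,-80,-95,-100,-105,-110,-115,-120,-125,-130,-135,-140,-145]: row(x0,ys)
E
python3 f.py pics/s13.npy
```

```text
-60 -57 -54 -51 -48 -45 -42 -39 -36 -33 -30 -27 -24 -21 -18 -15 -12  -9  -6  -3   0   3   6   9  12  15  18  21  24  27  30  33  36  39  42  45
   76  26  27   .  27  27  22   .  26  27  27  28  30  30  27   .  28   .   .  26   .   .  25  20   .   .   .   .   .   .   .   .  27  26  27  26  28
   72  28  27   .  28  24  29  27  28  26  28   .  30  25   .  21  23  16   .   .  18  19   .  20  18   .   .   .  17   .   .  25  27  27  27  28  28
   68  29  28  27  26  24  28  28  27  26  25   .  28  25  27  27  20  16  23  22  22  17  14   .  18  15  13  18  17   .   .  25  29   .  26  28   .
   62   .  24  28   .   .  27   .  27  25  28   .  28  26   .   .  25  25  20  20  24  17  17  16   .  25  22  17  19   .   .   .  27   .  29  27  28
   56  27  27  26  26  27  26   .  27   .  25   .  30  27  25  27  27   .  29  20  24  18  16   .   .  30  26  16   .   .   .  26  25   .  26  28  26
   50  26  26  27   .  26  26   .  26  30  28  28  24  27   .   .  26   .  34  29  16  18   .   .  30  21  23  16   .   .  25  25   .  27  27   .  28
   44  26  27  26  26   .  28  27  28  24  30  29  25  2
[... 2093 characters left out ...]
  26  27  28  26  28   .  18  20   .  15 102  11 105  58   . 103   . 105   .   .  27  26  27  25   .
 -130   .   .   .   .   .   .  11   .   .   .   .   .   .  28  27  29  26  21  22   .  11  10  10  12  11  58  12   .   .   .   .  28  27  27  27   .
 -135   .   .   .   .   .  10   .   .   .   .   .   .  28  28  29  27  27  20  18   .  11  13  11  12  11  12  14   .   .   .   .  28  26  28   .  30
 -140   .   .   .   .   9   .  18   .   .   .   .   .  30   .  27   .  27  19  15  14  14  13  14  17  13  24  25  23   .  30   .   .  28  26   .   .
 -145  26   .  28  10  10  14  22  19  25  24  27   .  25  26   .  28  27  21  21  20  15  24  18  19  14  17  25  20  23  25   .   .  28  26  29  27
```

```bash
cat > g.py <<'E'
from h import *
import sys
th=np.radians(-168);a=np.array([np.cos(th),np.sin(th)]);y=np.array([-a[1],a[0]])
def load(n):
    d=n if isinstance(n,dict) else np.load(n,allow_pickle=True).item()
    P=cloud(d).reshape(-1,3);P=P[np.isfinite(P).all(1)];r=P[:,:2]-[530.3,165.3];return np.c_[r@a,r@y,P[:,2]]
def ring(Q,ylo,yhi,zlo,zhi):
    q=Q[(Q[:,0]<-107)&(Q[:,0]>-150)&(Q[:,1]>ylo)&(Q[:,1]<yhi)&(Q[:,2]>zlo)&(Q[:,2]<zhi)]
    return np.percentile(q,[2,50,98],axis=0).round(1).tolist() if len(q) else None
if __name__=="__main__":
    for n,zl,zh in(("pics/s12.npy",185,232),("pics/s13.npy",85,125)):
        Q=load(n);print(n,"f",ring(Q,2,40,zl,zh));print("  t",ring(Q,-62,-22,zl,zh))
    Q=load("pics/s12.npy")
    for x0 in range(30,80,5):
        q=Q[(abs(Q[:,0]-x0)<2.5)&(Q[:,1]>-20)&(Q[:,1]<45)&(Q[:,2]>100)&(Q[:,2]<150)];print(x0,np.sort(q[:,1]).round().astype(int).tolist())
E
python3 g.py
```

```text
pics/s12.npy f [[-115.4, 7.9, 211.7], [-112.9, 19.5, 218.4], [-107.4, 29.0, 222.2]]
  t [[-113.6, -42.7, 216.1], [-110.0, -34.2, 218.3], [-107.3, -26.5, 221.2]]
pics/s13.npy f [[-127.4, 4.5, 95.7], [-117.4, 17.7, 101.7], [-107.8, 28.4, 108.6]]
  t [[-120.3, -47.6, 96.2], [-116.0, -34.7, 103.4], [-107.6, -22.9, 106.8]]
30 [-8, -7, -6, -5, -5, -4, -4, -4, -2, -2, -1, 9, 9, 10, 10, 13, 14]
35 [-9, -6, -5, -5, -2, 8, 9, 13, 13, 14, 14, 15]
40 [-7, -7, -4, -3, 11, 11, 13, 13, 14, 15, 15, 17]
45 [-6, -4, -3, -3, -3, -3, -3, 13, 13, 14, 15, 15, 16]
50 [-7, -6, -5, -5, -4, -2, 12, 15, 16, 16, 17, 17, 18]
55 [-6, -6, -5, -4, -3, -2, -1, 12, 15, 16, 17, 17, 18, 18]
60 [-9, -8, -6, -4, -4, -3, -3, 18, 18, 18, 21]
65 [-8, -6, -5, -3, -3, -2, 15, 16, 18, 19]
70 []
75 []
```

The ring spacing in the grip is about 52 mm. The pads catch the moving shank a little, because the grip sits behind x = -4. I level the forceps here, set it down, then regrip further forward.

Request:
{"api": "carry_out", "payload": {"plan": [0,0,-3,0,1,0,0,-6,0,1,0,0,-9,0,1,0,0,-12,0,1,0,0,-15,0,1,0,0,-15,0,1], "grip_force": 20}}

```text
t: 21.25
position: [543.9, 169.0, 50.6]
orientation: [[0.978, 0.207, 0.009], [0.207, -0.978, 0.002], [0.01, -0.0, -1.0]]
force: [6.5, 2.1, 10.5]
opening: 0.181
grasp_force: 104.3
```

```bash
python3 - <<'E'
from g import *
s=bot.read_state();print(s["t"],s["position"],s["force"],s["torque"],s["opening"],s["grasp_force"])
d=shot("side");keep(d,"s14");Q=load(d)
print(ring(Q,2,40,40,100),ring(Q,-62,-22,40,100))
E
python3 f.py pics/s14.npy
```

```text
21.25 [543.93399912 168.96326884  50.6000762 ] [ 6.49397887  2.14810504 10.49783952] [ 0.10526557 -0.45264722 -0.00305759] 0.18060312511373558 104.26751537248492
[[-135.6, 6.7, 65.2], [-119.3, 16.4, 70.4], [-108.7, 28.1, 75.3]] [[-127.7, -47.5, 66.1], [-117.6, -36.8, 71.1], [-108.0, -24.5, 75.6]]
       -60 -57 -54 -51 -48 -45 -42 -39 -36 -33 -30 -27 -24 -21 -18 -15 -12  -9  -6  -3   0   3   6   9  12  15  18  21  24  27  30  33  36  39  42  45
   76  25  26  27  26   .  27  27  27  27  26  27  28   .  27  28  24  25   .  25   .   .  25   .   .   .   .   .   .   .   .   .  28  26  28  25  27
   72  26  28  29  27  29  25  27  28  28  26  27  25  28   .  28  24   .  25  22  25  15   .   .  15  19   .  21   .   .   .   .  27   .  27  27   .
   68  30  27  27  27  28  25  29  28  27   .  28   .   .  28   .  23  15  26  21  15  16  16  17  15  21  21  20   .   .   .   .  26  27  27  26   .
   62  29  27  26   .  26   .  29  26  27  27  27  27  29  28  25  26   .  26  16  26  19  15   .  24  26  20  16   .   .   .   .  28  28  28  27  28
   56  28  26  29  26  29  29  26   .   .  26  27  
[... 2398 characters left out ...]
  71   .   .  28  26  27  21  18   .   .  12  70  42  12  12   .   .  72   .  25   .  28  27   .  30
 -130   .   .   .   .   .   .   .  75  69  74   .   .   .   .   .  27  26  19  11   9   .  13  43  44  13  43  42  72  69  67   .  27   .  27   .  26
 -135  14   .  14   .   .   .   .   .   .   .   .   .   .   .  25   .  25  17  19  16   .  16  14  15  44  41  13  69   .   .   .  27  28  26  27  28
 -140  14  14  11   .   .   .  13   .   .   .   .   .   .   .  27  25  28  20  18  12  13  15   .  14  14   .  19   .   .   .   .   .  28   .  27  29
 -145  29  14  12  16  11  15  15  16   .   .   .   .   .   .  26  28  26  13  20  18  19  17  22  24  20  17  19  25  23  26  27  26  24   .  27  28
```

Request:
{"api": "carry_out", "payload": {"plan": [-1,0,-3,0,1,-1,0,-6,0,1,-1,0,-8,0,1,-1,0,-10,0,1,-1,0,-10,0,1]}}

```text
t: 21.72
position: [542.1, 168.6, 40.2]
orientation: [[0.978, 0.207, 0.008], [0.207, -0.978, 0.002], [0.008, -0.0, -1.0]]
force: [5.0, 2.5, 8.0]
opening: 0.184
grasp_force: 104.5
```

Run:
```python
from g import *
s=bot.read_state();print(s["t"],s["position"],s["force"],s["torque"],s["opening"],s["grasp_force"])
d=shot("side");keep(d,"s15");Q=load(d)
print(ring(Q,2,30,30,100),ring(Q,-62,-22,30,100))
c=shot("wrist");keep(c,"w15");Q=load(c)
for x0 in range(-145,-30,5):
    o=[]
    for y0 in range(-63,42,3):
        q=Q[(abs(Q[:,0]-x0)<2.5)&(abs(Q[:,1]-y0)<1.5)&(Q[:,2]<100)];o.append("%3d"%np.median(q[:,2]) if len(q) else "  .")
    print("%5d"%x0," ".join(o))
```

```text
21.7167 [542.14821436 168.6257182   40.19377964] [5.00862569 2.53298229 7.99103455] [ 0.11524949 -0.49276697 -0.00733507] 0.18390810966647128 104.47972220834345
[[-133.6, 3.9, 43.4], [-121.3, 16.2, 48.5], [-107.9, 27.9, 52.8]] [[-138.5, -48.2, 37.9], [-120.2, -36.3, 45.9], [-107.3, -25.2, 49.9]]
 -145   .   .   .   .   .   .   .   .   .   .   .   .   .   .   .   .   .   .   .   .   .   .   .   .   .   .   .   .   .   .   .   .   .   .   .
 -140   .   .   .   .   .   .   .   .   .   .   .   .   .   .   .   .   .   .   .   .   .   .   .   .   .   .   .   .   .   .   .   .   .   .   .
 -135  10  10   .   .  11  11  11  10  10  10   .   .  10   .   .   .   .   .   .  11  11  10  10  10  10   .   .  11  10  10  10  10   .   .   .
 -130  16  11   .   .  11  11  11  11  11  11   .  10  11  25  26  26  25  25  25  24  11  11  11  11  11  11   .  11  11  11  11   .   .  25  25
 -125  22  11  11  11   .  11  10  10  11   .  10  11  11  26  26  26  26  26  26  26  11  11  11  11  11  11  10   .   .   .  11  11  16  26  26
 -120  22  11  11  11  11  11  45  45  43   .  10  11  44  44  26  26  26
[... 1854 characters left out ...]
  26  26  26  26  26  25  15  15  15  39  39  16  15  15  15  15  15  38  38  15  15  26  26  26  26  26  26  26  26
  -50  26  26  26  26  26  26  26  26  26  26  26  25  15  15  15  37  38  37  15  15  15  15  15  38  37  15  16  26  26  26  26  26  26  26  26
  -45  26  26  26  26  26  26  26  26  26  26  26  25  15  15  15   .  37  37  15  15  15  15  15  37  37  15  15  26  26  26  26  26  26  26  25
  -40  26  26  26  26  26  26  26  26  26  26  26  25  15  15  15  15  36  37  16  15  15  15  16  37  36  15  15  26  26  26  26  26  26  26  26
  -35  26  26  26  26  26  26  26  26  26  26  26  25  15  15  15  15  35  36  35  15  15  15  24  36  35  15  15  26  26  26  26  26  26  26  26
```

The wrist depth map shows the forceps in line with its cut-out (x off by about 1.5 mm, y by under 1 mm), sloping 9°. The thumb ring is about 8 mm inward because the pads press the shank. I lower until it just rests on the tongue and open slowly so it springs out and settles.

Request:
{"api": "carry_out", "payload": {"plan": [0.5,0,-2,0,1,1,0,-4,0,1,1,0,-5.5,0,1,1,0,-5.5,0,1]}}

```text
t: 22.15
position: [542.8, 168.6, 34.6]
orientation: [[0.978, 0.207, 0.007], [0.207, -0.978, 0.002], [0.007, -0.0, -1.0]]
force: [5.6, 1.7, 6.9]
opening: 0.183
grasp_force: 104.6
```

```bash
cat > wm.py <<'E'
from g import *
s=bot.read_state();print(s["t"],s["position"],s["force"],s["torque"],s["opening"],s["grasp_force"])
c=shot("wrist");Q=load(c)
for x0 in list(range(-145,-85,5))+list(range(-80,0,10)):
    o=[]
    for y0 in range(-63,42,3):
        q=Q[(abs(Q[:,0]-x0)<2.5)&(abs(Q[:,1]-y0)<1.5)&(Q[:,2]<100)];o.append("%3d"%np.median(q[:,2]) if len(q) else "  .")
    print("%5d"%x0," ".join(o))
E
python3 wm.py
```

```text
22.15 [542.80147682 168.6092654   34.56159582] [5.6245495  1.71592729 6.92810757] [ 0.15036545 -0.36020176 -0.01160367] 0.18293004340305058 104.60728916921653
 -145   .   .   .   .   .   .   .   .   .   .   .   .   .   .   .   .   .   .   .   .   .   .   .   .   .   .   .   .   .   .   .   .   .   .   .
 -140   .   .   .   .   .   .   .   .   .   .   .   .   .   .   .   .   .   .   .   .   .   .   .   .   .   .   .   .   .   .   .   .   .   .   .
 -135   .   .   .   .   .   .   .   .   .   .   .   .   .   .   .   .   .   .   .   .   .   .   .   .   .   .   .   .   .   .   .   .   .   .   .
 -130  14  11  11  11   .  10  11  11  11  11  11   .   .   .   .   .   .   .   .  11  11  11  11  11  10   .  11  11  11  11  11  10  20  18   .
 -125  22  11  11  11   .  31  11  12  11  10  11   .  31  32  26  26  26  26  26  25  11  11  11  11  11  33   .   .  11  33  34  33  15  26  25
 -120  22  11  11  11  11  11  31  32  31  29   .  30  31  31  26  26  26  26  26  26  11  11  11  11  33  34  34  34  34  34  33  11  14  26  26
 -115  22  11  11  11  11  11  11  31  31  31  32  32  31  16  14
[... 1278 characters left out ...]
  26  26  26  26  26  25  15  15  15  15  30  29  15  15  15  15  15  30  29  15  15  26  26  26  26  26  26  26  26
  -40  26  26  26  26  26  26  26  26  26  26  26  25  15  15  14  15  29  29  27  15  15  15  16  29  29  15  15  26  26  26  26  26  26  26  26
  -30  26  26  26  26  26  26  25  26  26  26  26  25  15  14  88  90  90  90  90  16  15  15  27  29  91  90  90  90  80  26  26  26  26  26  25
  -20  26  26  26  26  26  26  92  88  82  75  69  66  62  56  27  28  22  49  49  29  30  30  30  30  52   2  25  27  24  58  63  67  71  78  84
  -10  26  26  26  26  26  26  25  86  82  67  68  67   3   3   .   .   .  58  48  29  30  30  30  29  56   .   .   .   .   3   4  67  68  66  83
```

Request:
{"api": "carry_out", "payload": {"plan": [0.5,0,-1.5,0,1,0.5,0,-3,0,1,0.5,0,-3,0,1,0.5,0,-3,0,0.6,0.5,0,-3,0,0.55,0.5,0,-3,0,0.5,0.5,0,-3,0,0.4,0.5,0,-3,0,0.3,0.5,0,-3,0,0.3,0.5,0,-3,0,0.3]}}

```text
t: 23.03
position: [539.3, 167.5, 29.5]
orientation: [[0.978, 0.207, -0.0], [0.207, -0.978, -0.0], [-0.0, 0.0, -1.0]]
force: [0.3, 0.5, 0.7]
opening: 0.349
grasp_force: 0.0
```

```bash
python3 wm.py
```

```text
23.0333 [539.32129422 167.53054914  29.49448904] [0.28661584 0.50999694 0.69569646] [-0.02047282 -0.0088756   0.00719676] 0.34944912209386103 0.0
 -145   .   .   .   .   .   .   .   .   .   .   .   .   .   .   .   .   .   .   .   .   .   .   .   .   .   .   .   .   .   .   .   .   .   .   .
 -140   .   .   .   .   .   .   .   .   .   .   .   .   .   .   .   .   .   .   .   .   .   .   .   .   .   .   .   .   .   .   .   .   .   .   .
 -135   .   .   .   .   .   .   .   .   .   .   .   .   .   .   .   .   .   .   .   .   .   .   .   .   .   .   .   .   .   .   .   .   .   .   .
 -130   .   .   .   .   .   .   .   .   .   .   .   .   .   .   .   .   .   .   .   .   .   .   .   .   .   .   .   .   .   .   .   .   .   .   .
 -125  13  11   .   9  11  11  11  11  11   .  10  10  11   .   .   .   .   .   .  11  10  11  11  11  20  10  11  10  11  11  19  11  11   9   .
 -120  20  11   .  23  22  11  11  11  11  21  22  12  10  25  26  26  25  26  26  25  11  11  11  12  20  20  19  18  19  19  19  11  13  26  26
 -115  22  11  11  23  23  22  11  11  21  22  22  11  11  11  14  14  14  14 
[... 1265 characters left out ...]
  26  26  26  26  26  25  15  15  15  22  22  15  15  15  15  15  15  21  21  15  15  26  26  26  26  26  26  26  26
  -40  26  26  26  26  26  26  26  26  26  26  26  25  15  15  15  15  23  22  15  15  15  15  15  22  21  15  16  26  26  26  26  26  26  26  25
  -30  26  26  26  26  26  26  26  26  26  25  25  25  15  15  89  93  95  93  23  15  15  15  16  22  97  96  93  93  85  26  26  26  26  26  25
  -20  27  91  90  89  89  87  78  72  66  60   3  96  92  77  43  42  32  82  89  91  91  91  91  91  88   4  33  42  47  92  94  96   3  60  67
  -10  26  26  26  26  26  86  80  63  63  62  61   3   2   .   .  48  30   3  24  24  25  25  25  24  23   3  38   .   .   2   2   3  61  62  63
```

It has dropped home: rings on both sides of the tongue, thumb ring near y = -43, lock top at about 25.5 mm. I withdraw straight up and check how level it is.

Request:
{"api": "carry_out", "payload": {"plan": [0,0,8,0,0.3,0,0,20,0,0.3,0,0,50,0,0.3,0,0,90,0,0.3,0,0,130,0,0.3,0,0,170,0,0.3,0,0,200,0,-0.5,-20,0,200,0,-1,-20,0,200,0,-1,-20,0,200,0,-1,-20,0,200,0,-1]}}

```text
t: 24.0
position: [519.4, 167.8, 229.6]
orientation: [[0.978, 0.207, -0.0], [0.207, -0.978, 0.0], [-0.0, -0.0, -1.0]]
force: [-0.2, -0.1, 0.0]
opening: 0.999
grasp_force: 0.0
```

```bash
cat > fin.py <<'E'
from g import *
s=bot.read_state();print(s["t"],s["position"],s["force"])
c=shot("wrist");keep(c,"wf");Q=load(c)
def plane(m,n):
    q=Q[m];A=np.c_[q[:,:2]-q[:,:2].mean(0),np.ones(len(q))];k=np.linalg.lstsq(A,q[:,2],rcond=None)[0]
    print(n,len(q),"c",q[:,:2].mean(0).round(1),"z",k[2].round(2),"slope",k[:2].round(3))
box=lambda x0,x1,y0,y1,z0,z1:(Q[:,0]>x0)&(Q[:,0]<x1)&(Q[:,1]>y0)&(Q[:,1]<y1)&(Q[:,2]>z0)&(Q[:,2]<z1)
plane(box(-24,22,-8,8,21,30),"lock")
plane(box(30,90,-60,-25,20,32)|box(-90,-40,20,60,20,32),"tray")
plane(box(-150,-110,2,32,16,30),"fring");plane(box(-150,-108,-58,-28,16,30),"tring")
plane(box(-109,-101,-12,12,23,34),"bar")
for n,m in(("f",box(-150,-113,2,32,16,30)),("t",box(-150,-108,-60,-26,16,30)),("lock",box(-35,35,-14,14,20.5,30))): print(n,np.percentile(Q[m],[1,99],axis=0).round(1).tolist())
for x0 in range(-145,90,8):
    o=[]
    for y0 in range(-63,42,3):
        q=Q[(abs(Q[:,0]-x0)<2)&(abs(Q[:,1]-y0)<1.5)&(Q[:,2]<60)];o.append("%3d"%np.median(q[:,2]) if len(q) else "  .")
    print("%5d"%x0," ".join(o))
t=shot("top")
for n,(u,v) in dict(bottle=(408,298),jar=(348,292),pot=(354,235),bowl=(580,232),weight=(357,375),dish=(482,272)).items(): print(n,px(t,u/1.4,v/1.4).round())
E
python3 fin.py
```

```text
24.0 [519.40296656 167.83007371 229.64514786] [-0.22353948 -0.13572117  0.02535968]
lock 639 c [-1.4 -0.4] z 24.78 slope [ 0.009 -0.055]
tray 3518 c [-9.9  2.3] z 26.27 slope [ 0.001 -0.   ]
fring 632 c [-132.    16.7] z 21.14 slope [-0.118 -0.033]
tring 595 c [-128.8  -42.6] z 23.36 slope [-0.02 -0.03]
bar 148 c [-103.7    0.3] z 28.19 slope [ 0.083 -0.05 ]
f [[-149.7, 3.0, 16.6], [-113.5, 30.9, 27.2]]
t [[-149.8, -59.1, 16.3], [-108.5, -27.1, 27.5]]
lock [[-34.0, -12.1, 21.0], [33.2, 12.9, 26.7]]
 -145  21  11  11  11  11  11  10  11  11  11  11  11  11  25  25  26  26  26  26  26  11  11  11  10  11  11  11  11  10  11  11  11  12  26  26
 -137  24  11  11  11  11  11  11  11  11  11  11  11  11  26  25  26  26  25  26  26  10  11  11  11  11  19  20  19  18  15  11  11  14  25  26
 -129  22  11  11  11  23  23  23  23  23  22  11  10  10  26  26  26  26  26  26  26  11  10  11  20  20  11  11  11  11  18  20  12  13  26  25
 -121  23  11  11  23  23  11  11  11  11  22  23  12  11  26  26  25  26  26  26  25  11  11  11  19  21  19  11  11  11  19  19  11  12  26  26
 -113  23  1
[... 3223 characters left out ...]
26  26  26  25  26  26  26  26  27  26  26  26  25  15  15  25  25  15  15  14  15  14  15  20  24  16  15  15  26  25  25
   71  26  26  26  26  26  26  26  26  26  26  26  26  26  26  26  26  26  15  15  25  25  16  15  15  14  15  15  15  22  24  15  15  26  26  26
   79  26  26  26  26  26  25  26  26  25  26  26  26  26  25  26  26  26  22  25  24  24  23  25  21  22  24  23  25  23  25  23  23  26  26  26
   87  26  25  26  26  25  26  26  26  26  25  26  26  26  25  25  26  26  26  26  26  26  26  26  27  26  26  25  26  27  26  26  25  26  26  26
bottle [556. -95. 162.]
jar [578.  11. 101.]
pot [693.   0.  63.]
bowl [ 707. -443.    9.]
weight [432.  -2.  37.]
dish [ 628. -246.   17.]
```

The forceps lies home with both handles open, and no bystander has moved. The roll looks like about 0.05 rad, so I check it more closely against the 0.07 limit.

Run:
```python
from g import *
Q=np.vstack([load(shot("wrist")) for _ in range(5)])
def pl(x0,x1,y0,y1,z0,z1,n):
    q=Q[(Q[:,0]>x0)&(Q[:,0]<x1)&(Q[:,1]>y0)&(Q[:,1]<y1)&(Q[:,2]>z0)&(Q[:,2]<z1)]
    for _ in range(6):
        m=q[:,:2].mean(0);A=np.c_[q[:,:2]-m,np.ones(len(q))];k=np.linalg.lstsq(A,q[:,2],rcond=None)[0];r=q[:,2]-A@k;q=q[abs(r)<1.8*r.std()+.05]
    print(n,len(q),m.round(1),k.round(3),"rms",r.std().round(2))
pl(-20,20,-6.5,6.5,21,30,"lock");pl(-108,-101,-13,13,24,34,"bar");pl(30,68,-6,-1,22,30,"fjaw")
pl(-75,-30,4,11,18,27,"fshank");pl(30,90,-60,-25,20,32,"tray")
k=Q[(abs(Q[:,0]+40)<30)&(abs(Q[:,1]-84)<16)];k=k[(k[:,2]>19.5)&(k[:,2]<24.5)]
print("knife y",np.percentile(k[:,1],[3,97]),"z",np.median(k[:,2]))
```

```text
lock 1798 [ 0.3 -0.3] [-0.    -0.051 24.862] rms 0.56
bar 628 [-103.8   -0.5] [ 0.039 -0.037 28.178] rms 0.48
fjaw 520 [48.9 -3.5] [ 1.3000e-02 -6.2000e-02  2.5491e+01] rms 0.47
fshank 1004 [-52.8   7.3] [ 1.600e-02 -5.000e-03  2.175e+01] rms 0.65
tray 6311 [ 59.2 -42.5] [ 1.000e-03 -0.000e+00  2.633e+01] rms 0.47
knife y [72.27884823 93.65433997] z 22.17345177122334
```

```bash
python3 -c "
from cell import finish_job
print(finish_job())"
```

```text
the job is handed in; nothing more can be done
None
```

I handed the job in with the knife down in its slot and the forceps open and flat in its cut-out, after checking in the holder that the ratchet locks and unlocks; it tilts about 0.05 rad (limit 0.07), no bystander moved, and no verdict came back.

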